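# Load the finishing tray: tall containers at the back first, short jar in front last

## Robot

A 6-joint arm with a two-finger parallel gripper is mounted at the origin on a cart in front of the work surface, level with it; the furniture and walls round the work are solid. World frame = base frame: x ahead of the robot, y to its left, z up, the work surface at z = 0. Lengths are in m, angles in rad, forces in N, time in s.
With the tool pointing down it reaches from about 0.275 to 0.825 m from the base axis. Payload 5.2 kg.
Tool frame: the origin (TCP) lies between the finger pads; the fingertips stand 11 mm ahead of it and the grasp point (between the pads) lies 8 mm behind it (env.nose_length is the x of the fingertips in the tool frame, in m); x points along the fingers, z is the direction in which the jaws open and shut, and the axes are right-handed (so a half turn about x gives the same grasp; the last joint's range is limited). The gripper opens to 93 mm and grips with 3 to 60 N. Pads are 15 mm wide; open, the fingers measure 128 mm over their backs; the gripper's body (75 mm by 188 mm) begins 65 mm behind the grasp point.
Start: joints at [-1.516, 0.259, 1.535, -0, 1.348, -0.203], TCP at [0.14, -0.532, 0.23] pointing down, gripper open.
Joint ranges: [-3.14, 3.14], [-0.91, 2.08], [0.19, 2.58], [-1.22, 4.36], [0.22, 2.71], [-3.12, 3.12]. Speed limits (rad/s): [2.57, 2.57, 3.14, 3.14, 3.14, 3.14].

## Interface

Orientations are given as a unit quaternion [w, x, y, z].
In Python, from workcell import env gives the robot as it stands.
- The arm moves only by the tool apply_moves, never from a script. Its argument "commands" is a list that holds one entry, the list of rows, each a list of 7 numbers: the shift along the tool's x, y, z in cm, then the turn, a rotation vector about the tool's x, y, z in rad, then the finger opening in cm, from 0 to 9.3. In form: [[[x, y, z, ax, ay, az, hand], ...]]. A call has exactly 10 rows; each row is the pose to reach, as a shift and turn from the pose measured when the call began, along the tool's axes at that moment; what a row does not reach only later rows make up. A row lasts 1/10 s, in which the tool goes at most 50 mm and 8.59 degrees, less where a joint would pass 70% of its speed; a pose out of reach is approached as far as the arm can. A call with a gripper value outside its range is refused whole. The fingers move at their own pace and stop on an object; "force" is the grip in N (left out, the last holds). Time passes only in rows, so rows that repeat a pose let the fingers close, or fill a call up. It gives the time, the measured TCP pose, the force and the opening at its end, in the units of the state.
- env.state(): the state, without advancing time (a new reading comes with each control period).
- env.capture(name): name is "scene" or "top" or "wrist"; returns the picture (400x640x3 uint8, red, green, blue); there is no depth.
- env.camera_params(name): a dict with "vfov" (degrees; the focal length in pixels is half the picture's height over the tangent of half this angle, whatever the lens; pixels are square), "cx", "cy" (the principal point, pixels), "pose" (4x4, takes a point from camera to world coordinates); the wrist camera has in their place "T_tool_cam" (4x4, takes a point from camera to tool coordinates, whose origin is the TCP and whose axes are the tool frame's). Camera axes: x right, y up, looking along -z (the intrinsics and any distortion apply to the point x, -y, -z); pixel columns grow to the right and rows downward; lengths in m; the calibration is good to about 2 mm. A picture is of the moment at which its call begins: read the wrist's pose just before it. camera_params takes no time and is no camera call.
- env.close_job(): hands the job in, once; it reports no verdict.
The state is a dict: "t": time; "q": joint angles; "joint_velocities": joint speeds; "joint_torque": joint torques, N m; "ee_pos": TCP position; "orientation": TCP orientation; "contact_force": force on the tool from outside, world axes, zero at the start; "wrist_torque": the same for the moment, N m; "gripper_width": finger opening in m.
Only numpy, scipy, OpenCV 4.12 (cv2) and the standard library are available. Lean on these libraries where they do the work, as an engineer would, in place of code of your own. Each camera call takes 0.05 s, during which the arm holds its last target.

## Task

Put the finishing supplies away in the wooden two-bay tray: first stand the tall spray can and the amber bottle side by side in the back bay, the one farther from you, in either order, and only then stand the short green jar in the front bay. Keep all three upright and set them down without dropping them. Leave the paint tin and the tape measure where they stand.

Things in the scene. Friction and masses are not known exactly. Their poses are not given: they have to be found in the camera images.
- tray: Fixed open plywood tray, 214 mm deep (x) by 216 wide (y); floor 10 mm thick, walls 8 mm thick, rims 40 mm above the bench. A dark partition (38 mm high, centred at x = +10 mm) splits it into a front bay 105 mm deep and a back bay 85 mm deep, each 200 mm wide inside. Origin: centre of the underside, on the bench top; x points from front to back, roughly away from the robot, y left, z up.
- tray_back (a point): Centre of the back bay's floor, on its upper face (10 mm above the bench); axes as the tray's
- tray_front (a point): Centre of the front bay's floor, on its upper face (10 mm above the bench); axes as the tray's
- spray_can: Round aerosol can with a green cap, about 57 mm in diameter, 222 mm tall, standing; the cap, 54 mm in diameter, covers the top 40 mm. About 0.31 kg. Origin: centre of its underside, z up along the can.
- oil_bottle: Closed round bottle of amber glass with a paper label and a black cap, standing, 170 mm tall; its straight body is 60 mm in diameter up to 100 mm height, above which it narrows to the neck. About 0.30 kg. Origin: centre of its underside, z up along the bottle.
- jar: Short round green jar with a metal lid, standing, 85 mm tall; its straight body is 62 mm in diameter up to 50 mm height, the lid (top 16 mm) 55 mm in diameter. About 0.22 kg. Origin: centre of its underside, z up along the jar.
- paint_tin: Red and white paint tin, 78 mm in diameter, 78 mm tall, a bystander behind the work. Origin: centre of its underside.
- tape_measure: Yellow tape measure, 37 x 95 x 64 mm tall, a bystander on the robot's side of the tray. Origin: underside, near the middle.

How it is judged:
By the outcome, as a careful person would: the job done as asked, in the order asked, and still so for the second after the job is handed in, with the robot touching nothing.
It also fails if it takes over 72 s, if anything falls off the work surface, if the arm or the gripper's body presses on something with over 40 N, if the wrist force passes 120 N, or if a joint passes its speed limit or range.

## Working session

There is one attempt and no reset: what is moved stays moved. The work goes in short steps, Python scripts to look and compute and a tool call to move; the robot and the scene stay as the last step left them, time stands still between calls to the robot, and variables do not carry over. Pictures are saved under pics/ and viewed, and the job is handed in when it is done.

Besides the shell and the picture viewer there is one more tool, called after ">>>" as a command line: name --argument value ..., lists and objects as JSON in quotes. apply_moves: Moves the arm, as the interface text tells. Its arguments: {"type":"object","properties":{"commands":{"type":"array","items":{"type":"array","items":{"type":"array","items":{"type":"number"}}}},"force":{"type":"number"}},"required":["commands"]}

```bash
mkdir -p pics; ls
python3 - <<'E'
from workcell import env
import cv2
s=env.state(); print(s)
for n in ["scene","top","wrist"]:
    p=env.camera_params(n); print(n,p)
    cv2.imwrite(f"pics/{n}0.png",env.capture(n)[:,:,::-1])
E
```

```text
pics
{'t': 0.0, 'q': array([-1.51578425e+00,  2.59321114e-01,  1.53608925e+00, -2.61336700e-05,
        1.34799784e+00, -2.02840274e-01]), 'joint_velocities': array([-0.00016157,  0.00059986,  0.00162997,  0.00173956,  0.0007955 ,
        0.00036016]), 'joint_torque': array([ 2.58150656e-03, -4.37303817e+01, -2.83999211e+01,  7.19191320e-02,
        4.13044752e-02, -1.27453113e-04]), 'ee_pos': array([ 0.14021481, -0.53127432,  0.228827  ]), 'orientation': array([ 0.55970998,  0.43204409,  0.56056189, -0.43108353]), 'contact_force': array([0.1075188 , 0.49932472, 0.40497816]), 'wrist_torque': array([-0.03715474,  0.04768403, -0.02625037]), 'gripper_width': 0.09277290687709776}
scene {'vfov': 56.45891940541634, 'cx': 322.0201720359032, 'cy': 199.18550093828134, 'pose': array([[ 0.85423301,  0.22126191, -0.47045629,  0.13713098],
       [-0.51986679,  0.35492731, -0.77702325, -0.85430126],
       [-0.00494786,  0.90833351,  0.41821734,  0.41706879],
       [ 0.        ,  0.        ,  0.        ,  1.        ]])}
top {'vfov': 55.987958078389504, 'cx': 321.8416312764501, 'cy': 199.20521909018342, 'pose': array([[ 0.41207112,  0.79423162, -0.44653502,  0.18516644],
       [-0.91112932,  0.36261894, -0.19583378, -0.37108609],
       [ 0.00638468,  0.48754859,  0.87307251,  0.77268544],
       [ 0.        ,  0.        ,  0.        ,  1.        ]])}
wrist {'vfov': 66.07206490968645, 'cx': 316.4815138813378, 'cy': 200.0011643992771, 'T_tool_cam': array([[-3.79248723e-04,  2.45707246e-01, -9.69344008e-01,
        -1.55656138e-01],
       [ 3.36316638e-04,  9.69344054e-01,  2.45707126e-01,
         6.93546379e-02],
       [ 9.99999872e-01, -2.32822404e-04, -4.50257930e-04,
         3.24035884e-04],
       [ 0.00000000e+00,  0.00000000e+00,  0.00000000e+00,
         1.00000000e+00]])}
```

View pics/scene0.png

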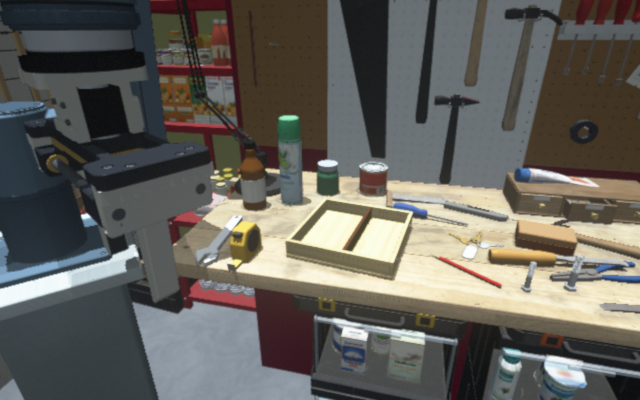

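View pics/top0.png

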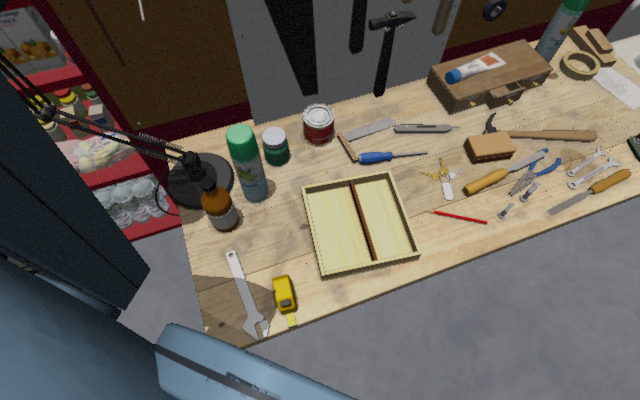

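View pics/wrist0.png

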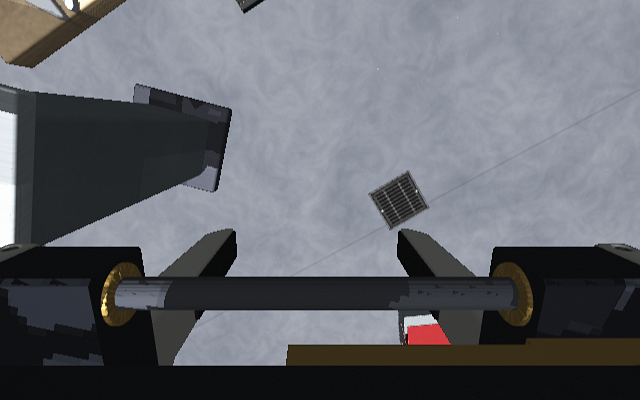

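The scene view shows the tray (about 290-410, 200-270), the bottle (253,180), can (290,160), jar (328,178), tin (373,178) and tape (245,240). The top view shows the same items. I'll enlarge both views to pick pixels.

Run:
```python
import cv2
a=cv2.imread("pics/top0.png")[90:290,180:440]; cv2.imwrite("pics/topc.png",cv2.resize(a,None,fx=3,fy=3,interpolation=cv2.INTER_CUBIC))
a=cv2.imread("pics/scene0.png")[110:280,220:420]; cv2.imwrite("pics/scenec.png",cv2.resize(a,None,fx=3.5,fy=3.5,interpolation=cv2.INTER_CUBIC))
```

```text
(no output)
```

View pics/topc.png

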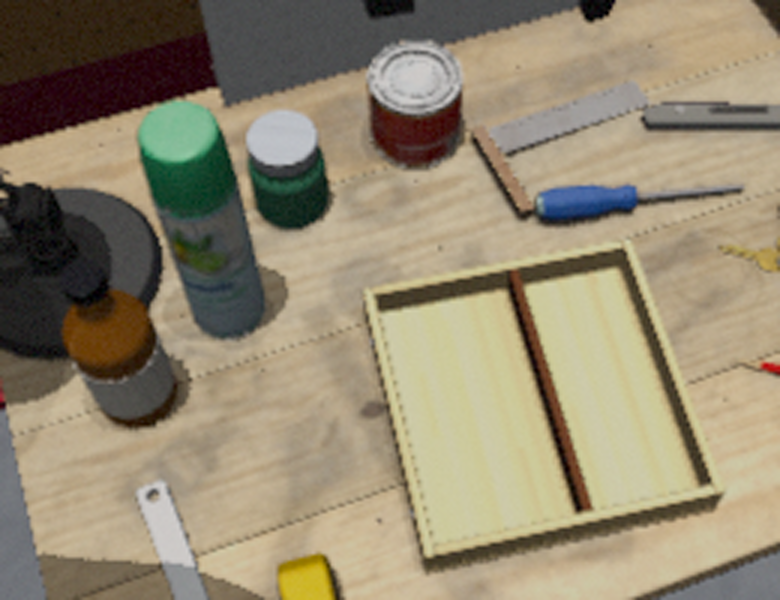

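View pics/scenec.png

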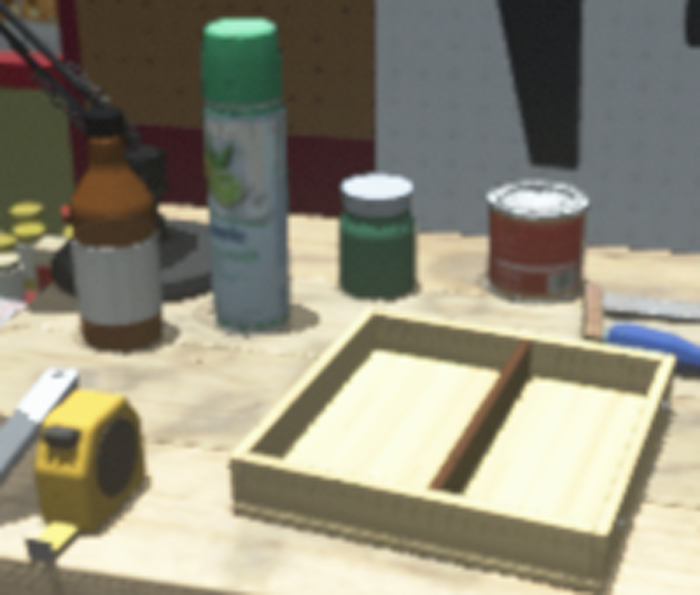

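```bash
cat > h.py <<'E'
import numpy as np, cv2
from workcell import env
from scipy.optimize import least_squares
from scipy.spatial.transform import Rotation as R
CP={n:env.camera_params(n) for n in ["scene","top","wrist"]}
def T_of(n,st=None):
    p=CP[n]
    if n!="wrist": return p["pose"]
    T=np.eye(4); q=st["orientation"]; T[:3,:3]=R.from_quat([q[1],q[2],q[3],q[0]]).as_matrix(); T[:3,3]=st["ee_pos"]
    return T@p["T_tool_cam"]
def proj(n,P,st=None):
    p=CP[n]; T=np.linalg.inv(T_of(n,st)); P=np.atleast_2d(P)@T[:3,:3].T+T[:3,3]
    f=200/np.tan(np.radians(p["vfov"]/2)); d=-P[:,2]
    return np.c_[p["cx"]+f*P[:,0]/d, p["cy"]-f*P[:,1]/d]
def onplane(n,uv,z,st=None):
    p=CP[n];T=T_of(n,st);f=200/np.tan(np.radians(p["vfov"]/2)); uv=np.atleast_2d(uv).astype(float)
    d=np.c_[(uv[:,0]-p["cx"])/f,-(uv[:,1]-p["cy"])/f,-np.ones(len(uv))]@T[:3,:3].T
    return T[:3,3]+d*((z-T[2,3])/d[:,2])[:,None]
a=np.linspace(0,2*np.pi,72,endpoint=False)
def hull(n,xy,circ,st=None):
    P=np.vstack([np.c_[xy[0]+r*np.cos(a),xy[1]+r*np.sin(a),0*a+z] for r,z in circ])
    return cv2.convexHull(proj(n,P,st).astype(np.float32))
def fit(obs,circ,x0,st=None):
    def res(x):
        o=[]
        for n,pts in obs.items():
            h=hull(n,x,circ,st)
            o+= [cv2.pointPolygonTest(h,(float(u),float(v)),True) for u,v in pts]
        return o
    s=least_squares(res,x0,diff_step=1e-3,loss="soft_l1"); return s.x,np.array(s.fun).round(1)
E
cat > m1.py <<'E'
from h import *
tp=lambda L:np.array(L)/3+[180,90]
sc=lambda L:np.array(L)/3.5+[220,110]
objs={
"can":([(.0285,0),(.0285,.182),(.027,.222)],tp([(192,318),(205,332),(227,338),(250,330),(265,308),(140,140),(150,115),(180,102),(210,110),(222,130)]),sc([(212,318),(230,327),(250,330),(275,327),(288,318),(204,35),(220,21),(242,18),(265,20),(280,32)])),
"bottle":([(.03,0),(.03,.1)],tp([(100,412),(115,422),(140,425),(165,415),(177,390)]),sc([(83,335),(95,345),(120,350),(150,347),(161,335),(77,250),(160,250)])),
"jar":([(.031,0),(.031,.05),(.0275,.085)],tp([(262,212),(280,225),(300,227),(320,215),(328,195),(248,135),(260,118),(283,112),(307,120),(316,138)]),sc([(340,285),(355,295),(377,298),(400,295),(413,287),(342,185),(355,177),(378,174),(400,177),(413,185)])),
"tin":([(.039,0),(.039,.078)],tp([(368,75),(385,50),(415,42),(445,50),(462,75),(372,140),(390,157),(415,165),(440,160),(460,140)]),sc([(488,192),(510,183),(540,178),(565,182),(589,195),(490,288),(510,296),(540,299),(565,297),(582,290)]))}
for k,(c,t,s) in objs.items():
    x0=onplane("top",t[:5].mean(0),0)[0,:2]
    for o in ({"top":t},{"scene":s},{"top":t,"scene":s}):
        x,r=fit(o,c,x0); print(k,list(o),x.round(4),r)
ct=tp([(368,291),(630,243),(718,496),(430,555)]); cs=sc([(375,312),(672,355),(608,535),(233,462)])
loc=np.array([(-.107,.108),(.107,.108),(.107,-.108),(-.107,-.108)])
def tr(x): c,s=np.cos(x[2]),np.sin(x[2]); return np.c_[loc@np.array([[c,s],[-s,c]])+x[:2],np.full(4,.04)]
print(onplane("top",ct,.04).round(3),onplane("scene",cs,.04).round(3))
x0=[*onplane("top",ct,.04)[:,:2].mean(0),0]
f=lambda x:np.r_[(proj("top",tr(x))-ct).ravel(),(proj("scene",tr(x))-cs).ravel()]
s=least_squares(f,x0); print("tray",s.x.round(4),s.fun.round(1))
print("tape",onplane("top",tp([(280,560),(328,556)]),.06),"lampbase",onplane("top",[(168,185),(232,180)],.01),"wrench",onplane("top",[(230,252),(255,330)],0))
E
python3 m1.py
```

```text
can ['top'] [ 0.5291 -0.052 ] [-0.5  1.2  2.   2.   0.5  1.8  1.5  1.1  0.8  0.5]
can ['scene'] [ 0.5358 -0.0422] [-0.9  0.6  0.4  0.1  0.2  0.8  1.1  0.8  0.9 -0. ]
can ['top', 'scene'] [ 0.5317 -0.0491] [-0.4  0.5  0.6  0.7 -0.   2.   3.   2.6  1.5  0.3 -0.5  1.9  1.7  1.3
  0.5  1.2  0.5  0.1  0.2 -0.2]
bottle ['top'] [ 0.4396 -0.0211] [-0.6  0.3  0.3 -0.4 -0.1]
bottle ['scene'] [ 0.4422 -0.0181] [-0.3  0.3 -0.1 -0.8  0.6  0.5  0.1]
bottle ['top', 'scene'] [ 0.4405 -0.0208] [-0.9 -0.1 -0.  -0.6 -0.1  0.   0.9  0.5 -0.3  0.8  0.8 -0.2]
jar ['top'] [ 0.6454 -0.0455] [1.6 1.5 0.8 0.8 0.2 0.9 1.2 1.6 1.2 0.9]
jar ['scene'] [ 0.6488 -0.0408] [0.3 0.4 0.3 0.3 0.5 0.1 0.8 0.7 0.8 0. ]
jar ['top', 'scene'] [ 0.6465 -0.0445] [1.5 1.  0.3 0.4 0.1 1.1 1.7 2.  1.4 0.8 0.4 1.  1.  1.  0.8 0.  0.3 0.2
 0.3 0. ]
tin ['top'] [ 0.7531 -0.1103] [ 0.2  1.8  2.3  2.   0.6  0.1  1.6  1.3  1.  -0. ]
tin ['scene'] [ 0.7568 -0.1053] [-0.2  1.9  1.1  1.3  0.2  0.3  0.7  0.9  0.5 -0.2]
tin ['top', 'scene'] [ 0.754  -0.1093] [ 0.4  2.2  2.6  2.2  0.4  0.2  1.4  1.   0.6 -0.3 -0.3  1.3  0.5  0.7
  0.4  0.7  1.4  1.6  1.3  0.3]
[[ 0.571 -0.154  0.04 ]
 [ 0.695 -0.32   0.04 ]
 [ 0.523 -0.444  0.04 ]
 [ 0.403 -0.281  0.04 ]] [[ 0.572 -0.16   0.04 ]
 [ 0.699 -0.317  0.04 ]
 [ 0.529 -0.45   0.04 ]
 [ 0.4   -0.287  0.04 ]]
tray [ 0.5498 -0.3005 -0.9273] [-1.3 -1.1  1.2 -1.8  3.8 -0.9 -1.4  1.2 -2.1 -1.5  1.7  0.5 -0.2  0.6
 -1.9 -1.6]
tape [[ 0.35333098 -0.19651421  0.06      ]
 [ 0.36858496 -0.22361492  0.06      ]] lampbase [[0.45920849 0.14676644 0.01      ]
 [0.53403822 0.01658912 0.01      ]] wrench [[ 0.37730364 -0.07008884  0.        ]
 [ 0.25714514 -0.19959289  0.        ]]
```

Run:
```python
import cv2
a=cv2.imread("pics/top0.png")[0:250,0:300]; cv2.imwrite("pics/topl.png",cv2.resize(a,None,fx=2.4,fy=2.4,interpolation=cv2.INTER_CUBIC))
a=cv2.imread("pics/scene0.png")[0:220,150:350]; cv2.imwrite("pics/scenel.png",cv2.resize(a,None,fx=2.7,fy=2.7,interpolation=cv2.INTER_CUBIC))
```

```text
(no output)
```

View pics/topl.png

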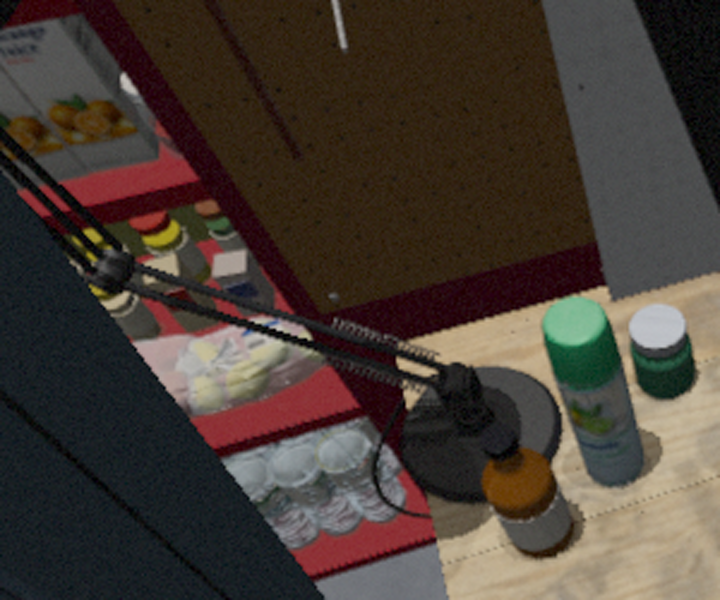

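View pics/scenel.png

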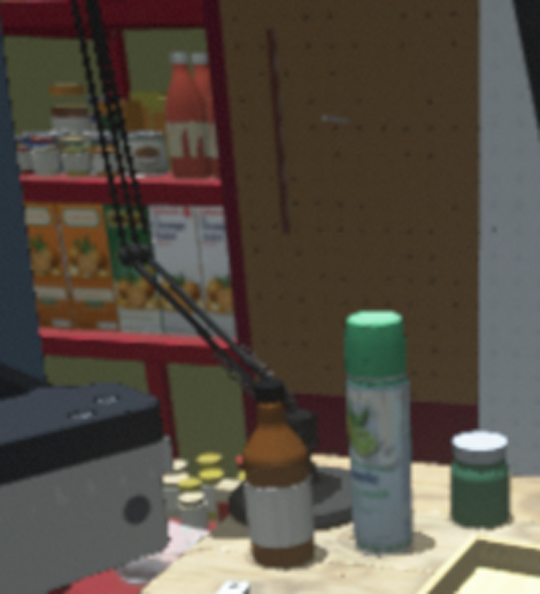

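```bash
cat >> h.py <<'E'
def tri(obs):
    A=[];b=[]
    for n,uv in obs.items():
        o=T_of(n)[:3,3]; d=onplane(n,uv,o[2]-.1)[0]-o; d/=np.linalg.norm(d); M=np.eye(3)-np.outer(d,d); A.append(M);b.append(M@o)
    x=np.linalg.lstsq(np.vstack(A),np.hstack(b),rcond=None)[0]; return x,[ (proj(n,x)-uv).round(1) for n,uv in obs.items()]
E
python3 - <<'E'
from h import *
print(tri({"top":(46.7,111.7),"scene":(200,93.7)}))
print(tri({"top":(189.6,160.4),"scene":(259,159)}))
print(tri({"top":(200,168),"scene":(265,158)}))
print(tri({"top":(0,62),"scene":(181,0)}))
# bottle cap
print(tri({"top":(208,184),"scene":(249.5,144)}))
q=env.state(); 
r=R.from_quat(np.roll(q["orientation"],-1)).as_matrix(); print(r.round(3))
E
```

```text
(array([0.41277117, 0.28352539, 0.24404313]), [array([[-0.2,  0.2]]), array([[ 0.2, -0. ]])])
(array([0.50480464, 0.09195644, 0.08264117]), [array([[-0.4,  0.4]]), array([[ 0.4, -0.1]])])
(array([0.49857704, 0.05032793, 0.09610305]), [array([[ 1.9, -2. ]]), array([[-2.1,  0.7]])])
(array([0.35216002, 0.1018619 , 0.47349068]), [array([[ 2.2, -1.8]]), array([[-1.4,  0.2]])])
(array([ 0.43672509, -0.02594924,  0.16544516]), [array([[ 0.1, -0.1]]), array([[-0.1,  0. ]])])
[[-0.     0.967  0.255]
 [ 0.001  0.255 -0.967]
 [-1.     0.    -0.001]]
```

Run:
```python
from h import *
def ray(n,uv): o=T_of(n)[:3,3]; d=onplane(n,uv,o[2]-.1)[0]-o; return o,d/np.linalg.norm(d)
E0=np.array([.4128,.2835,.244])
for tv in [(0,125),(0,142),(0,160)]:
  for sv in [(75,0),(85,0),(97,0)]:
    _,a=ray("top",np.array(tv)/2.4);_,b=ray("top",(46.7,111.7));n1=np.cross(a,b)
    _,a=ray("scene",np.array(sv)/2.7+[150,0]);_,b=ray("scene",(200,93.7));n2=np.cross(a,b)
    d=np.cross(n1,n2); d/=np.linalg.norm(d); d*=np.sign(d[2]); print(tv,sv,d.round(3),[(E0+d*t).round(3) for t in (.2,.3,.4)])
```

```text
(0, 125) (75, 0) [-0.222 -0.671  0.708] [array([0.368, 0.149, 0.386]), array([0.346, 0.082, 0.456]), array([0.324, 0.015, 0.527])]
(0, 125) (85, 0) [-0.184 -0.592  0.785] [array([0.376, 0.165, 0.401]), array([0.357, 0.106, 0.479]), array([0.339, 0.047, 0.558])]
(0, 125) (97, 0) [-0.117 -0.445  0.888] [array([0.389, 0.195, 0.422]), array([0.378, 0.15 , 0.51 ]), array([0.366, 0.106, 0.599])]
(0, 142) (75, 0) [-0.216 -0.63   0.746] [array([0.37 , 0.157, 0.393]), array([0.348, 0.094, 0.468]), array([0.326, 0.031, 0.542])]
(0, 142) (85, 0) [-0.165 -0.492  0.855] [array([0.38 , 0.185, 0.415]), array([0.363, 0.136, 0.5  ]), array([0.347, 0.087, 0.586])]
(0, 142) (97, 0) [-0.062 -0.208  0.976] [array([0.4  , 0.242, 0.439]), array([0.394, 0.221, 0.537]), array([0.388, 0.2  , 0.634])]
(0, 160) (75, 0) [-0.191 -0.469  0.862] [array([0.375, 0.19 , 0.416]), array([0.355, 0.143, 0.503]), array([0.336, 0.096, 0.589])]
(0, 160) (85, 0) [-0.065 -0.024  0.998] [array([0.4  , 0.279, 0.444]), array([0.393, 0.276, 0.543]), array([0.387, 0.274, 0.643])]
(0, 160) (97, 0) [0.132 0.589 0.797] [array([0.439, 0.401, 0.403]), array([0.452, 0.46 , 0.483]), array([0.465, 0.519, 0.563])]
```

>>> apply_moves --commands '[[[-2, 0, -2, 0, 0.14, 0, 9.3], [-4, 0, -4, 0, 0.28, 0, 9.3], [-6, 0, -6, 0, 0.42, 0, 9.3], [-8, 0, -8, 0, 0.56, 0, 9.3], [-10, 0, -10, 0, 0.7, 0, 9.3], [-12, 0, -12, 0, 0.84, 0, 9.3], [-14, 0, -14, 0, 0.98, 0, 9.3], [-14, 0, -14, 0, 1.1, 0, 9.3], [-14, 0, -14, 0, 1.1, 0, 9.3], [-14, 0, -14, 0, 1.1, 0, 9.3]]]'

```text
t: 1.15
ee_pos: [0.1046, -0.3966, 0.3681]
orientation: [0.185, 0.594, 0.77, -0.142]
contact_force: [0.3, 0.5, 0.9]
gripper_width: 0.0931
```

Run:
```python
from h import *
s=env.state(); print(s["t"],s["ee_pos"],s["q"].round(3)); np.save("st1.npy",s,allow_pickle=True)
cv2.imwrite("pics/w1.png",env.capture("wrist")[:,:,::-1])
cv2.imwrite("pics/s1.png",env.capture("scene")[:,:,::-1])
```

```text
1.15 [ 0.10457714 -0.39659889  0.36809693] [-1.466  0.616  1.119 -0.226  2.491 -0.251]
```

View pics/w1.png

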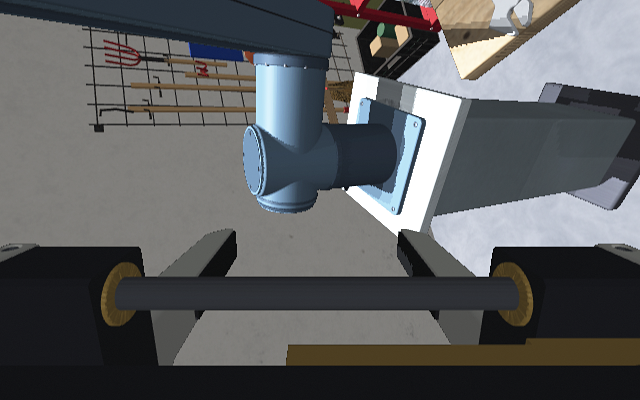

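View pics/s1.png

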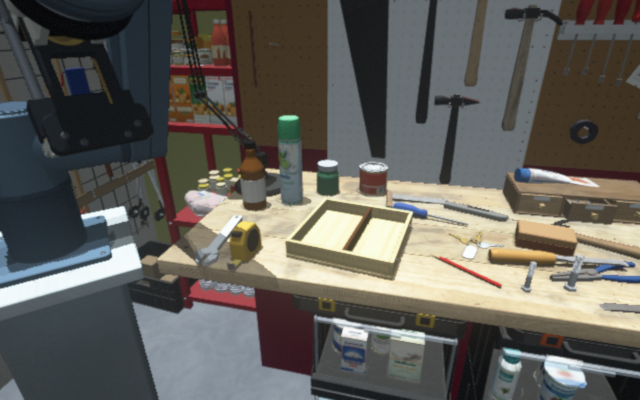

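```bash
cat >> h.py <<'E'
def pose(s=None):
    s=s or env.state(); return np.array(s["ee_pos"]),R.from_quat(np.roll(s["orientation"],-1))
def delta(p,Rt):
    p0,R0=pose(); d=R0.inv().apply(np.array(p)-p0)*100; w=(R0.inv()*Rt).as_rotvec()
    print("shift cm",d.round(2),"norm",np.linalg.norm(d).round(1),"rot",w.round(3),"norm",np.linalg.norm(w).round(2)); return d,w
def axes(x,y):
    x=np.array(x,float);x/=np.linalg.norm(x);y=np.array(y,float);y-=x*(x@y);y/=np.linalg.norm(y)
    return R.from_matrix(np.c_[x,y,np.cross(x,y)])
E
python3 - <<'E'
from h import *
t=np.radians(72)
x=np.array([0,np.sin(t),-np.cos(t)]); delta([.40,-.33,.42],axes(x,[0,0,1]))
delta([.40,-.33,.42],axes(x,[0,0,-1]))
delta([.40,-.33,.42],axes(x,[1,0,0]))
delta([.40,-.33,.42],axes(x,[-1,0,0]))
E
```

```text
shift cm [-3.29 30.26 -3.97] norm 30.7 rot [-1.46  -0.062  0.307] norm 1.49
shift cm [-3.29 30.26 -3.97] norm 30.7 rot [1.658 0.315 0.064] norm 1.69
shift cm [-3.29 30.26 -3.97] norm 30.7 rot [0.099 0.158 0.238] norm 0.3
shift cm [-3.29 30.26 -3.97] norm 30.7 rot [-3.012 -0.362  0.24 ] norm 3.04
```

>>> apply_moves --commands '[[[-0.4, 4, -0.5, 0.02, 0.03, 0.04, 9.3], [-0.9, 8, -1, 0.04, 0.06, 0.08, 9.3], [-1.3, 12, -1.6, 0.06, 0.08, 0.12, 9.3], [-1.8, 16, -2.1, 0.07, 0.1, 0.15, 9.3], [-2.2, 20, -2.6, 0.08, 0.12, 0.18, 9.3], [-2.6, 24, -3.2, 0.09, 0.14, 0.21, 9.3], [-3.1, 28, -3.7, 0.1, 0.16, 0.24, 9.3], [-3.3, 30, -4, 0.1, 0.16, 0.24, 9.3], [-3.3, 30, -4, 0.1, 0.16, 0.24, 9.3], [-3.3, 30, -4, 0.1, 0.16, 0.24, 9.3]]]'

```text
t: 2.25
ee_pos: [0.3972, -0.3301, 0.4213]
orientation: [0.111, 0.699, 0.698, -0.111]
contact_force: [-0.0, -0.7, -0.5]
gripper_width: 0.0932
```

Run:
```python
from h import *
s=env.state(); print(s["t"],s["ee_pos"],s["q"].round(3)); np.save("st2.npy",s,allow_pickle=True)
cv2.imwrite("pics/w2.png",env.capture("wrist")[:,:,::-1])
```

```text
2.25 [ 0.39723506 -0.33006682  0.4213243 ] [-1.178  0.713  0.938  0.766  2.587  0.813]
```

View pics/w2.png

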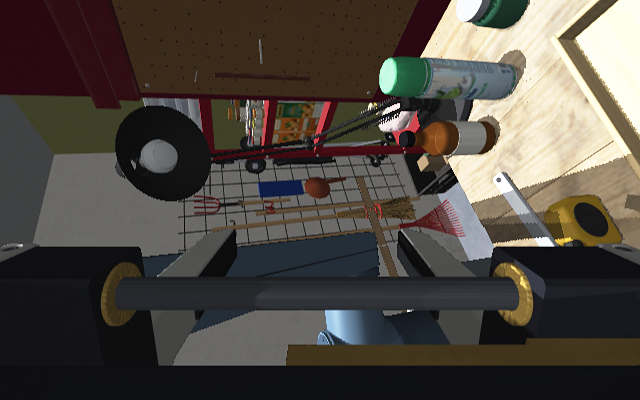

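Run:
```python
from h import *
s=np.load("st2.npy",allow_pickle=True).item()
T=T_of("wrist",s); f=200/np.tan(np.radians(CP["wrist"]["vfov"]/2)); print("cam",T[:3,3].round(3),f)
print("elbow proj",proj("wrist",[.4128,.2835,.244],s))
def ray(n,uv,st=None):
    T=T_of(n,st);p=CP[n];f=200/np.tan(np.radians(p["vfov"]/2));d=T[:3,:3]@np.array([(uv[0]-p["cx"])/f,-(uv[1]-p["cy"])/f,-1]);return T[:3,3],d
for uv in [(160,155),(116,150),(212,155),(308,143)]:
    o,d=ray("wrist",uv,s); print(uv,[ (o+d*k).round(3) for k in (.4,.5,.6,.7)])
# upper arm: intersect with scene plane / top plane
for n,p1,p2 in [("scene",(200,93.7),(181.5,0)),("top",(46.7,111.7),(0,59))]:
    o,a=ray(n,p1);_,b=ray(n,p2);nn=np.cross(a,b)
    for uv in [(308,143),(260,150),(220,157)]:
        ow,dw=ray("wrist",uv,s); t=nn@(o-ow)/(nn@dw); print(n,uv,(ow+dw*t).round(3),t.round(3))
```

```text
cam [ 0.466 -0.478  0.47 ] 307.5493855211844
elbow proj [[308.08443794 143.91842949]]
(160, 155) [array([ 0.425, -0.032,  0.539]), array([0.414, 0.079, 0.556]), array([0.404, 0.191, 0.573]), array([0.394, 0.302, 0.59 ])]
(116, 150) [array([ 0.431, -0.013,  0.593]), array([0.422, 0.103, 0.623]), array([0.413, 0.22 , 0.654]), array([0.405, 0.336, 0.684])]
(212, 155) [array([ 0.425, -0.053,  0.474]), array([0.415, 0.053, 0.475]), array([0.404, 0.159, 0.477]), array([0.394, 0.265, 0.478])]
(308, 143) [array([ 0.44 , -0.088,  0.355]), array([0.434, 0.009, 0.326]), array([0.427, 0.106, 0.297]), array([0.42 , 0.204, 0.268])]
scene (308, 143) [0.414 0.293 0.241] 0.791
scene (260, 150) [0.402 0.27  0.368] 0.736
scene (220, 157) [0.391 0.246 0.461] 0.688
top (308, 143) [0.415 0.288 0.243] 0.786
top (260, 150) [0.403 0.251 0.371] 0.717
top (220, 157) [0.393 0.22  0.461] 0.663
```

Run:
```python
from h import *
t=np.radians(25)
x=np.array([0,np.sin(t),-np.cos(t)]); delta([.51,-.25,.42],axes(x,[0,1,0]))
```

```text
shift cm [ 7.71 11.3  -2.39] norm 13.9 rot [-1.476 -0.639 -0.642] norm 1.73
```

>>> apply_moves --commands '[[[0.8, 1.1, -0.2, -0.12, -0.05, -0.05, 9.3], [1.5, 2.3, -0.5, -0.24, -0.1, -0.1, 9.3], [2.3, 3.4, -0.7, -0.36, -0.16, -0.16, 9.3], [3.1, 4.5, -1, -0.49, -0.21, -0.21, 9.3], [3.9, 5.7, -1.2, -0.61, -0.26, -0.27, 9.3], [4.6, 6.8, -1.4, -0.73, -0.32, -0.32, 9.3], [5.4, 7.9, -1.7, -0.85, -0.37, -0.37, 9.3], [6.2, 9, -1.9, -0.98, -0.42, -0.42, 9.3], [6.9, 10.2, -2.2, -1.1, -0.48, -0.48, 9.3], [7.7, 11.3, -2.4, -1.22, -0.53, -0.53, 9.3]]]'

```text
t: 3.3
ee_pos: [0.5096, -0.2507, 0.4209]
orientation: [0.619, 0.267, 0.731, 0.11]
contact_force: [-0.1, 0.4, 0.2]
gripper_width: 0.0932
```

Run:
```python
from h import *
s=env.state(); print(s["t"],s["ee_pos"],s["q"].round(3)); np.save("st3.npy",s,allow_pickle=True)
cv2.imwrite("pics/w3.png",env.capture("wrist")[:,:,::-1])
```

```text
3.3 [ 0.50955618 -0.25071155  0.42092507] [-0.839  0.506  0.848  0.37   2.244 -0.442]
```

View pics/w3.png

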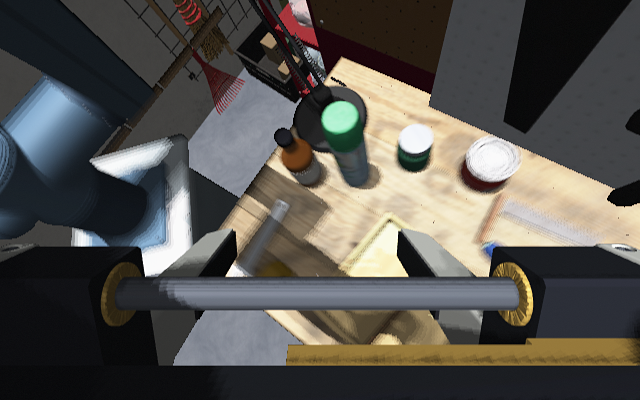

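```bash
cat > ov.py <<'E'
from h import *
import sys
def traypts(x):
    c,s=np.cos(x[2]),np.sin(x[2]); Rm=np.array([[c,s],[-s,c]])
    rect=lambda a,b,w,z:np.c_[np.array([(a,w),(b,w),(b,-w),(a,-w)])@Rm+x[:2],np.full(4,z)]
    return [rect(-.107,.107,.108,.04),rect(-.107,.107,.108,0),rect(-.099,.099,.1,.04),rect(.006,.014,.1,.038),rect(-.099,.006,.1,.01),rect(.014,.099,.1,.01)]
def overlay(n,img,tray,objs,st=None,k=3,crop=(180,90,260,200)):
    x0,y0,w,h=crop
    im=cv2.resize(img[y0:y0+h,x0:x0+w],None,fx=k,fy=k,interpolation=cv2.INTER_CUBIC)
    tf=lambda P:np.int32(((P-[x0,y0]+.5)*k)*16)
    for i,P in enumerate(traypts(tray)): cv2.polylines(im,[tf(proj(n,P,st))],True,[(0,0,255),(255,0,0),(0,255,0),(255,0,255),(255,255,0),(255,255,0)][i],1,cv2.LINE_AA,4)
    for xy,c in objs: cv2.polylines(im,[tf(hull(n,xy,c,st)[:,0])],True,(0,0,255),1,cv2.LINE_AA,4)
    return im
E
python3 - <<'E'
from ov import *
O=[((.533,-.047),[(.0285,0),(.0285,.182),(.027,.222)]),((.4405,-.0208),[(.03,0),(.03,.1)]),((.647,-.044),[(.031,0),(.031,.05),(.0275,.085)]),((.754,-.109),[(.039,0),(.039,.078)])]
t=[.5498,-.3005,-.9273]
cv2.imwrite("pics/ovt.png",overlay("top",cv2.imread("pics/top0.png"),t,O))
cv2.imwrite("pics/ovs.png",overlay("scene",cv2.imread("pics/scene0.png"),t,O,k=3.5,crop=(220,110,200,170)))
E
```

```text
(no output)
```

View pics/ovt.png

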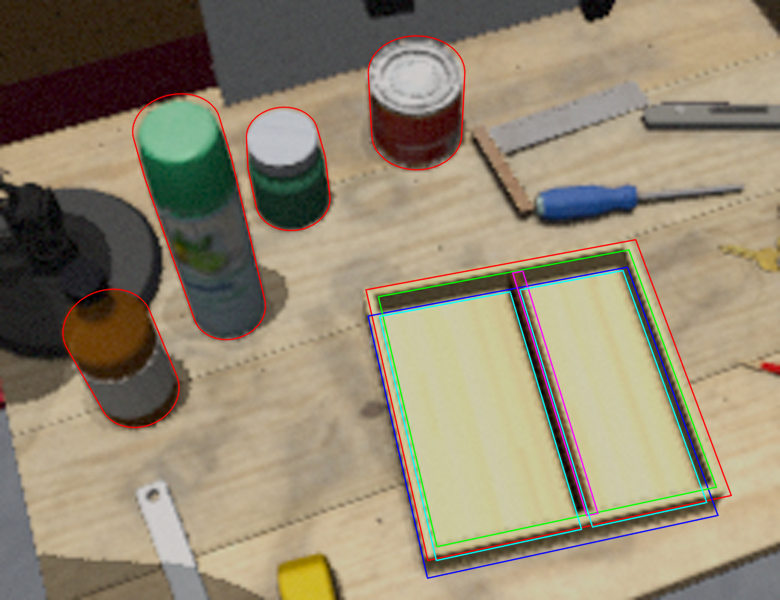

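View pics/ovs.png

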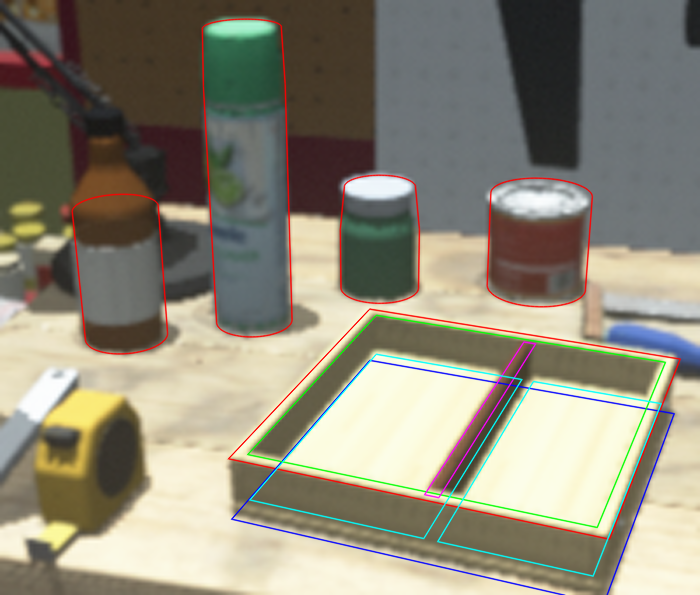

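```bash
sed -i 's|^import numpy|K={"top":0.,"scene":0.,"wrist":0.}\nimport numpy|' h.py
python3 - <<'E'
s=open('h.py').read()
s=s.replace('''    return np.c_[p["cx"]+f*P[:,0]/d, p["cy"]-f*P[:,1]/d]''','''    a,b=P[:,0]/d,P[:,1]/d; g=1+K[n]*(a*a+b*b)
    return np.c_[p["cx"]+f*a*g, p["cy"]-f*b*g]''')
s=s.replace('''    d=np.c_[(uv[:,0]-p["cx"])/f,-(uv[:,1]-p["cy"])/f,-np.ones(len(uv))]@T''','''    ab=np.c_[(uv[:,0]-p["cx"])/f,-(uv[:,1]-p["cy"])/f]; c=ab.copy()
    for _ in range(20): c=ab/(1+K[n]*(c**2).sum(1,keepdims=True))
    d=np.c_[c,-np.ones(len(uv))]@T''')
open('h.py','w').write(s)
E
cat > m2.py <<'E'
import h
from h import *
src=open('m1.py').read().split("for k,(c,t,s)")[0]; exec(src)
ct=tp([(368,291),(633,243),(720,494),(428,563)]); cs=sc([(373,312),(673,355),(606,535),(233,462)])
loc=np.array([(-.107,.108),(.107,.108),(.107,-.108),(-.107,-.108)])
def tr(x): c,s=np.cos(x[2]),np.sin(x[2]); return np.c_[loc@np.array([[c,s],[-s,c]])+x[:2],np.full(4,.04)]
def res(x):
    h.K["top"],h.K["scene"]=x[:2]; r=[]
    tc=[(proj("top",tr(x[2:5]))-ct).ravel(),(proj("scene",tr(x[2:5]))-cs).ravel()]
    for i,(k,(c,t,s)) in enumerate(objs.items()):
        for n,pts in (("top",t),("scene",s)):
            H=hull(n,x[5+2*i:7+2*i],c); r+=[cv2.pointPolygonTest(H,(float(u),float(v)),True) for u,v in pts]
    return np.r_[tc[0],tc[1],r]
x0=[0,0,.55,-.30,-.927,.533,-.047,.44,-.02,.646,-.044,.754,-.109]
for fix in (0,1):
    f=(lambda y:res(np.r_[0,0,y])) if not fix else res
    s=least_squares(f,x0[2:] if not fix else x0,diff_step=1e-3,loss="soft_l1"); print(s.cost,s.x.round(4)); print(s.fun[:16].round(1)); print(np.abs(s.fun).mean())
E
python3 m2.py
```

```text
37.57586847782867 [ 0.5483 -0.3015 -0.9217  0.5318 -0.0491  0.4405 -0.0208  0.6465 -0.0445
  0.7541 -0.1093]
[-1.4 -0.1  0.1 -1.3  3.6  0.3 -0.2 -0.4 -2.2 -1.1  1.   0.7  0.6  1.
 -2.2 -0.9]
0.8764724475803489
19.824653294591087 [-0.4154 -0.3555  0.5481 -0.3047 -0.9264  0.5323 -0.0448  0.4373 -0.0185
  0.6476 -0.0425  0.7569 -0.1081]
[ 0.   0.3  0.5 -0.1  0.7 -1.   0.9 -1.3 -1.3 -0.7  0.1  1.1 -0.5  0.4
 -1.4 -0.7]
0.5962651752669547
```

Run:
```python
import cv2,numpy as np
im=cv2.imread("pics/top0.png")
g=cv2.cvtColor(im,6).astype(int)
# bench front edge: search along columns for wood->floor transition from bottom
hsv=cv2.cvtColor(im,cv2.COLOR_BGR2HSV)
for u in list(range(340,640,25)):
    c=hsv[:,u]; rows=[v for v in range(180,360) if c[v,1]>60 and c[v,2]>110 and 8<c[v,0]<28]
    print(u,max(rows) if rows else None)
im2=cv2.imread("pics/scene0.png");hsv=cv2.cvtColor(im2,cv2.COLOR_BGR2HSV)
print("scene")
for u in range(210,640,30):
    c=hsv[:,u]; rows=[v for v in range(230,345) if c[v,1]>60 and c[v,2]>110 and 8<c[v,0]<28]
    print(u,max(rows) if rows else None)
```

```text
340 308
365 299
390 289
415 280
440 270
465 260
490 251
515 241
540 231
565 222
590 212
615 202
scene
210 268
240 276
270 284
300 289
330 300
360 299
390 303
420 314
450 311
480 315
510 316
540 319
570 323
600 326
630 333
```

```bash
cat > m3.py <<'E'
import h
from h import *
src=open('m2.py').read().split("def res")[0]; exec(src)
base={n:dict(CP[n]) for n in CP}
def setc(n,fs,dp,dr):
    T=base[n]["pose"].copy(); T[:3,3]+=dp; T[:3,:3]=R.from_rotvec(dr).as_matrix()@T[:3,:3]
    v=np.degrees(2*np.arctan(np.tan(np.radians(base[n]["vfov"]/2))/fs)); CP[n]=dict(base[n],pose=T,vfov=v)
def res(y,sf):
    for i,n in enumerate(("top","scene")):
        z=y[7*i:7*i+7]; setc(n,1+z[0]*.01,z[1:4]*.01,z[4:]*.01)
    x=y[14:]
    r=[*(proj("top",tr(x[:3]))-ct).ravel(),*(proj("scene",tr(x[:3]))-cs).ravel()]
    for i,(k,(c,t,s)) in enumerate(objs.items()):
        for n,pts in (("top",t),("scene",s)):
            H=hull(n,x[3+2*i:5+2*i],c); r+=[cv2.pointPolygonTest(H,(float(u),float(v)),True) for u,v in pts]
    pr=np.concatenate([[y[7*i]/sf,*(y[7*i+1:7*i+7]/.2)] for i in (0,1)])
    return np.r_[np.array(r)/.7,pr]
x0=np.array([.55,-.30,-.927,.533,-.047,.44,-.02,.646,-.044,.754,-.109])
for sf in (.01,5):
    s=least_squares(res,np.r_[np.zeros(14),x0],args=(sf,),diff_step=1e-3,x_scale=np.r_[np.ones(14),np.full(11,.01)],loss="soft_l1")
    print(s.cost.round(1)); print(s.x[:14].round(2)); print(s.x[14:].round(4)); print((s.fun[:16]*.7).round(1))
E
python3 m3.py
```

```text
68.4
[-0.  0.  0.  0.  0. -0.  0. -0. -0.  0.  0.  0. -0.  0.]
[ 0.55  -0.3   -0.927  0.533 -0.047  0.44  -0.02   0.646 -0.044  0.754
 -0.109]
[-1.5 -1.2  0.1 -1.9  2.9 -0.4 -0.9 -1.7 -1.6 -1.5  1.3  0.4  0.3  0.4
 -1.9 -1.7]
68.4
[-0.  0. -0.  0. -0.  0. -0. -0. -0.  0.  0.  0. -0. -0.]
[ 0.55  -0.3   -0.927  0.533 -0.047  0.44  -0.02   0.646 -0.044  0.754
 -0.109]
[-1.5 -1.2  0.1 -1.9  2.9 -0.4 -0.9 -1.7 -1.6 -1.5  1.3  0.4  0.3  0.4
 -1.9 -1.7]
```

```bash
sed -i 's/z=y\[7\*i:7\*i+7\];/z=y[7*i:7*i+7]-10;/; s/pr=np.concatenate.*/q=y-10; pr=np.concatenate([[q[7*i]\/sf,*(q[7*i+1:7*i+7]\/.2)] for i in (0,1)])/; s/np.r_\[np.zeros(14),x0\]/np.r_[np.full(14,10.),x0]/; s/s.x\[:14\].round/(s.x[:14]-10).round/' m3.py; python3 m3.py
```

```text
43.8
[-0.    0.01  0.2   1.93  0.09 -0.02  0.11 -0.    0.01 -0.2   0.39  0.01
 -0.11 -0.14]
[ 0.557  -0.2963 -0.9282  0.5408 -0.038   0.4464 -0.0107  0.6569 -0.0339
  0.7658 -0.1005]
[-0.   0.7 -0.5  0.4  1.3  0.2  0.  -1.9 -1.  -1.3  1.   0.6  0.3 -0.2
 -0.6 -2. ]
31.0
[-3.36  0.08 -0.03  0.08 -0.1  -0.04  0.04 -2.52 -0.08  0.03 -0.05 -0.08
 -0.   -0.01]
[ 0.5486 -0.305  -0.9293  0.5321 -0.0451  0.4361 -0.0178  0.6492 -0.0406
  0.7597 -0.1078]
[ 0.4  0.7 -0.9  0.8  0.8 -0.1  0.3 -2.4 -0.8 -1.1  0.4  0.7 -0.1 -0.1
 -0.3 -2. ]
```

```bash
cat >> h.py <<'E'
def down(th,yaz,sgn=1):
    # tool x tilted th deg from down toward horizontal azimuth yaz (sgn*), tool y azimuth yaz
    t=np.radians(th); u=np.array([np.cos(np.radians(yaz)),np.sin(np.radians(yaz)),0]); x=np.sin(t)*u-np.array([0,0,np.cos(t)])
    return axes(x,u)
def tcp(gp,Rt,back=0): return np.array(gp)+(.008-back)*Rt.as_matrix()[:,0]
E
python3 - <<'E'
from h import *
Rt=down(25,90); delta(tcp([.532,-.045,.168],Rt,.12),Rt)
E
```

```text
shift cm [20.99  6.09  2.59] norm 22.0 rot [-0.242 -0.102 -0.103] norm 0.28
```

>>> apply_moves --commands '[[[3, 0.9, 0.4, -0.1, -0.04, -0.04, 9.3], [6.5, 1.9, 0.8, -0.2, -0.09, -0.09, 9.3], [10, 3, 1.2, -0.24, -0.1, -0.1, 9.3], [14, 4, 1.7, -0.24, -0.1, -0.1, 9.3], [17, 5, 2.1, -0.24, -0.1, -0.1, 9.3], [19.5, 5.7, 2.4, -0.24, -0.1, -0.1, 9.3], [21, 6.1, 2.6, -0.24, -0.1, -0.1, 9.3], [21, 6.1, 2.6, -0.24, -0.1, -0.1, 9.3], [21, 6.1, 2.6, -0.24, -0.1, -0.1, 9.3], [21, 6.1, 2.6, -0.24, -0.1, -0.1, 9.3]]]'

```text
t: 4.35
ee_pos: [0.5322, -0.0937, 0.2703]
orientation: [0.69, 0.155, 0.691, 0.153]
contact_force: [0.0, 0.8, 0.0]
gripper_width: 0.0933
```

Run:
```python
from ov import *
s=env.state(); print(s["t"],s["ee_pos"],s["q"].round(3),s["contact_force"].round(1))
im=env.capture("wrist")[:,:,::-1].copy(); cv2.imwrite("pics/w4.png",im)
np.save("st4.npy",s,allow_pickle=True)
cv2.imwrite("pics/w4o.png",overlay("wrist",im,[.5483,-.3045,-.927],[((.532,-.045),[(.0285,0),(.0285,.182),(.027,.182),(.027,.222)]),((.436,-.018),[(.03,0),(.03,.1)]),((.649,-.041),[(.031,0),(.031,.05),(.0275,.085)])],s,k=1,crop=(0,0,640,400)))
cv2.imwrite("pics/s4.png",env.capture("scene")[:,:,::-1])
```

```text
4.35 [ 0.53217199 -0.09374223  0.27026082] [-0.621  0.319  1.435  0.353  1.649 -0.637] [0.  0.8 0. ]
```

View pics/w4o.png

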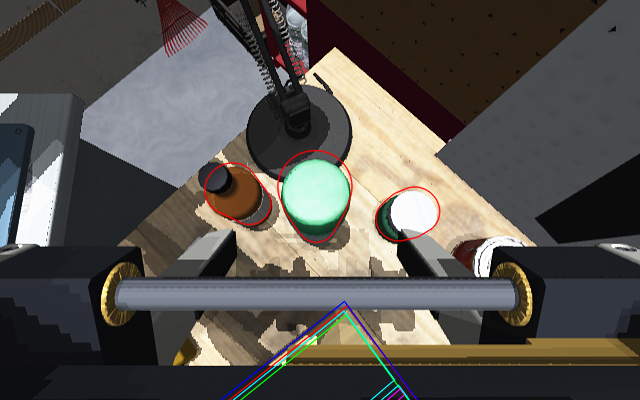

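View pics/s4.png

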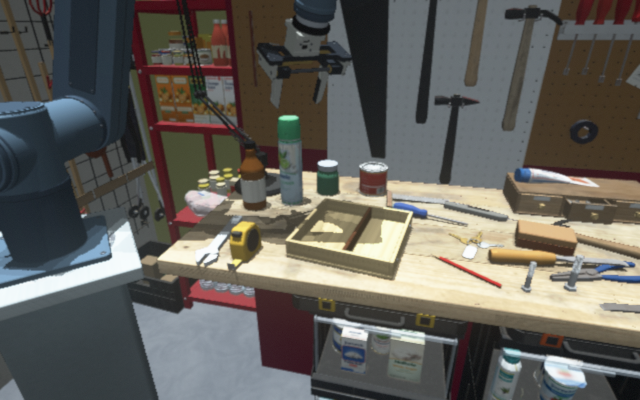

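The wrist overlay puts the can (cap at 316,187), the bottle and the jar within a few pixels of my estimates. I'm advancing 12 cm along the tool to grasp the can.

>>> apply_moves --commands '[[[2.5, 0, 0, 0, 0, 0, 9.3], [5.5, 0, 0, 0, 0, 0, 9.3], [8.5, 0, 0, 0, 0, 0, 9.3], [10.5, 0, 0, 0, 0, 0, 9.3], [11.8, 0, 0, 0, 0, 0, 9.3], [11.8, 0, 0, 0, 0, 0, 7], [11.8, 0, 0, 0, 0, 0, 5], [11.8, 0, 0, 0, 0, 0, 4.5], [11.8, 0, 0, 0, 0, 0, 4.5], [11.8, 0, 0, 0, 0, 0, 4.5]]]' --force 25

```text
t: 5.45
ee_pos: [0.5326, -0.0439, 0.1639]
orientation: [0.69, 0.155, 0.69, 0.152]
contact_force: [-0.9, -0.3, 1.4]
gripper_width: 0.0575
```

Run:
```python
from h import *
s=env.state(); print(s["t"],s["ee_pos"],s["gripper_width"],s["contact_force"].round(1),s["wrist_torque"].round(2))
cv2.imwrite("pics/w5.png",env.capture("wrist")[:,:,::-1])
```

```text
5.45 [ 0.53257907 -0.04392422  0.16394795] 0.05746424636733254 [-0.9 -0.3  1.4] [-0.27 -0.   -0.01]
```

View pics/w5.png

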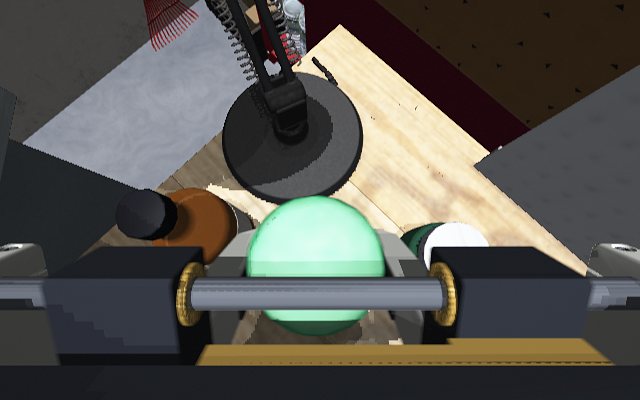

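Run:
```python
from h import *
delta(np.array(pose()[0])+[0,0,.08],pose()[1])
Rt=down(25,37); d,w=delta(tcp([.6206,-.3209,.251],Rt),Rt)
```

```text
shift cm [-7.25  3.39 -0.01] norm 8.0 rot [0. 0. 0.] norm 0.0
shift cm [-18.9  -21.5    9.16] norm 30.1 rot [ 0.835 -0.391 -0.001] norm 0.92
```

>>> apply_moves --commands '[[[-2, 0.9, 0, 0, 0, 0, 4.5], [-5, 2.3, 0, 0, 0, 0, 4.5], [-7.3, 3.4, 0, 0, 0, 0, 4.5], [-8.3, 1.3, 0.8, 0.07, -0.03, 0, 4.5], [-9.6, -1.6, 1.8, 0.16, -0.08, 0, 4.5], [-11.1, -4.8, 3, 0.27, -0.13, 0, 4.5], [-12.6, -8, 4.2, 0.38, -0.18, 0, 4.5], [-14.1, -11.2, 5.4, 0.49, -0.23, 0, 4.5], [-15.6, -14.4, 6.6, 0.6, -0.28, 0, 4.5], [-17, -17.4, 7.7, 0.7, -0.33, 0, 4.5]]]'

```text
t: 6.5
ee_pos: [0.6086, -0.2756, 0.2433]
orientation: [0.697, 0.405, 0.58, -0.121]
contact_force: [0.7, -0.4, -2.3]
gripper_width: 0.0557
```

Run:
```python
from h import *
s=env.state(); print(s["t"],s["gripper_width"],s["contact_force"].round(1),s["q"].round(2))
Rt=down(25,37); d,w=delta(tcp([.6206,-.3209,.251],Rt),Rt)
```

```text
6.5 0.055664600077124864 [ 0.7 -0.4 -2.3] [-0.83  0.42  1.36  0.44  1.41 -0.13]
shift cm [-0.9  -1.83  4.09] norm 4.6 rot [ 0.129 -0.06  -0.001] norm 0.14
```

>>> apply_moves --commands '[[[-0.3, -0.7, 1.6, 0.04, -0.02, 0, 4.5], [-0.6, -1.3, 2.8, 0.08, -0.04, 0, 4.5], [-0.8, -1.7, 3.7, 0.12, -0.05, 0, 4.5], [-0.9, -1.8, 4.1, 0.13, -0.06, 0, 4.5], [-0.9, -1.8, 4.1, 0.13, -0.06, 0, 4.5], [-0.9, -1.8, 4.1, 0.13, -0.06, 0, 4.5], [-0.9, -1.8, 4.1, 0.13, -0.06, 0, 4.5], [-0.9, -1.8, 4.1, 0.13, -0.06, 0, 4.5], [-0.9, -1.8, 4.1, 0.13, -0.06, 0, 4.5], [-0.9, -1.8, 4.1, 0.13, -0.06, 0, 4.5]]]'

```text
t: 7.5
ee_pos: [0.6236, -0.3185, 0.2439]
orientation: [0.686, 0.445, 0.549, -0.171]
contact_force: [-0.2, 0.3, -3.0]
gripper_width: 0.0557
```

Run:
```python
from ov import *
s=env.state(); print(s["t"],s["ee_pos"],s["gripper_width"],s["contact_force"].round(1),s["wrist_torque"].round(2))
for n in ("scene","top"):
    im=env.capture(n)[:,:,::-1].copy(); cv2.imwrite(f"pics/{n}6.png",im)
    c=(260,80,200,200) if n=="scene" else (240,60,260,240)
    cv2.imwrite(f"pics/{n}6c.png",cv2.resize(im[c[1]:c[1]+c[3],c[0]:c[0]+c[2]],None,fx=2.5,fy=2.5,interpolation=cv2.INTER_CUBIC))
cv2.imwrite("pics/w6.png",env.capture("wrist")[:,:,::-1])
```

```text
7.5 [ 0.62358929 -0.31853424  0.24393957] 0.05572556294532691 [-0.2  0.3 -3. ] [-0.26  0.29  0.07]
```

View pics/scene6c.png

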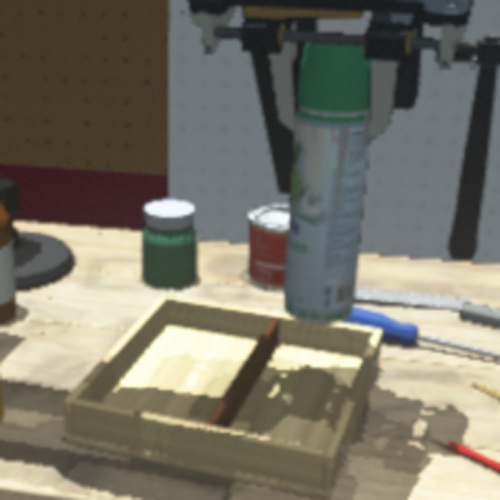

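View pics/top6c.png

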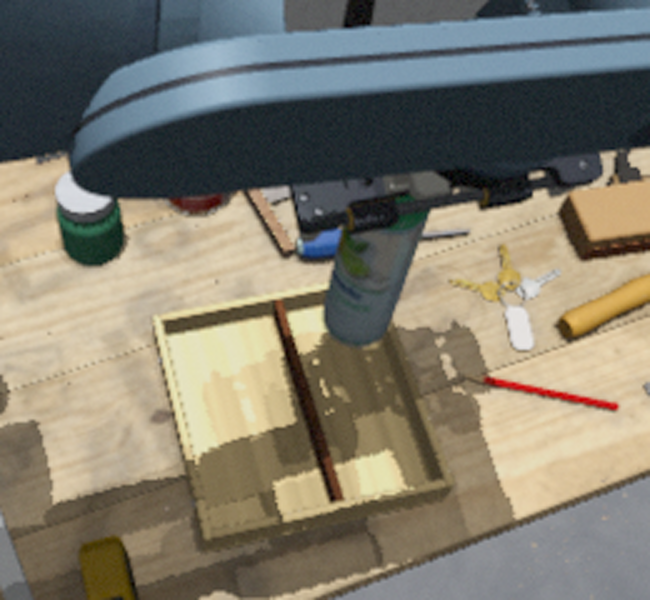

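View pics/w6.png

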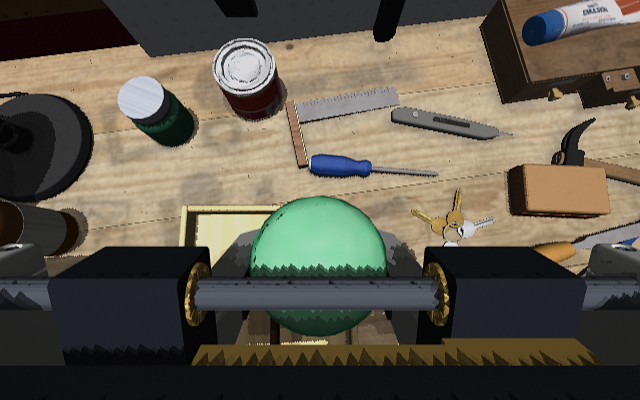

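Run:
```python
import h; from h import *
T=lambda p:np.array(p)/2.5+[240,60]; S=lambda p:np.array(p)/2.5+[260,80]
for sc in (0,1):
    if sc:
        for n,f in (("top",.967),("scene",.975)): CP[n]["vfov"]=np.degrees(2*np.arctan(np.tan(np.radians(CP[n]["vfov"]/2))/f))
    # bottom edge pts
    b={"top":[T(p) for p in [(326,322),(335,337),(355,346),(375,343),(388,328)]],"scene":[S(p) for p in [(286,308),(300,317),(320,321),(340,318),(355,308)]]}
    def res(x,m=0):
        r=[]
        for n,pts in b.items():
            P=np.vstack([np.c_[x[0]+.0285*np.cos(a)+k*x[3],x[1]+.0285*np.sin(a)+k*x[4],0*a+x[2]+k] for k in (0,.18)])
            H=cv2.convexHull(proj(n,P).astype(np.float32)); r+=[cv2.pointPolygonTest(H,(float(u),float(v)),True) for u,v in pts]
        return r
    b["top"]+= [T(p) for p in [(343,240),(412,240)]]; b["scene"]+=[S(p) for p in [(291,200),(363,200),(296,130),(368,130)]]
    s=least_squares(res,[.62,-.32,.08,.03,-.03],diff_step=1e-2); print(s.x.round(4),np.round(s.fun,1))
```

```text
[ 0.6192 -0.3232  0.085   0.0212  0.0295] [ 0.2 -0.2 -0.2 -0.1  0.6  2.2  1.4 -0.1 -0.1 -0.1  0.4 -0.3  0.1  0.2
  0.5  0.7]
[ 0.6202 -0.3273  0.0858  0.0209  0.033 ] [-0.  -0.2 -0.1 -0.   0.3  1.7  1.2 -0.3 -0.1 -0.1  0.5 -0.6 -0.2 -0.
  0.2  0.4]
```

>>> apply_moves --commands '[[[0.9, -0.4, 0, 0, 0, 0.02, 4.5], [2.2, -1, 0, 0, 0, 0.035, 4.5], [3.6, -1.7, 0, 0, 0, 0.035, 4.5], [4.7, -2.2, 0, 0, 0, 0.035, 4.5], [5.4, -2.5, 0, 0, 0, 0.035, 4.5], [5.8, -2.7, 0, 0, 0, 0.035, 4.5], [6.0, -2.8, 0, 0, 0, 0.035, 4.5], [6.1, -2.85, 0, 0, 0, 0.035, 4.5], [6.2, -2.9, 0, 0, 0, 0.035, 4.5], [6.2, -2.9, 0, 0, 0, 0.035, 4.5]]]'

```text
t: 8.65
ee_pos: [0.6237, -0.3187, 0.1758]
orientation: [0.689, 0.455, 0.541, -0.159]
contact_force: [-0.3, 0.4, -2.5]
gripper_width: 0.056
```

Run:
```python
from ov import *
s=env.state(); print(s["t"],s["ee_pos"],s["gripper_width"],s["contact_force"].round(1),s["wrist_torque"].round(2))
im=env.capture("scene")[:,:,::-1].copy()
c=(260,80,200,200)
cv2.imwrite(f"pics/scene7c.png",cv2.resize(im[c[1]:c[1]+c[3],c[0]:c[0]+c[2]],None,fx=3,fy=3,interpolation=cv2.INTER_CUBIC))
```

```text
8.65 [ 0.62370241 -0.31872018  0.175814  ] 0.05596952921749465 [-0.3  0.4 -2.5] [-0.29  0.34  0.01]
```

View pics/scene7c.png

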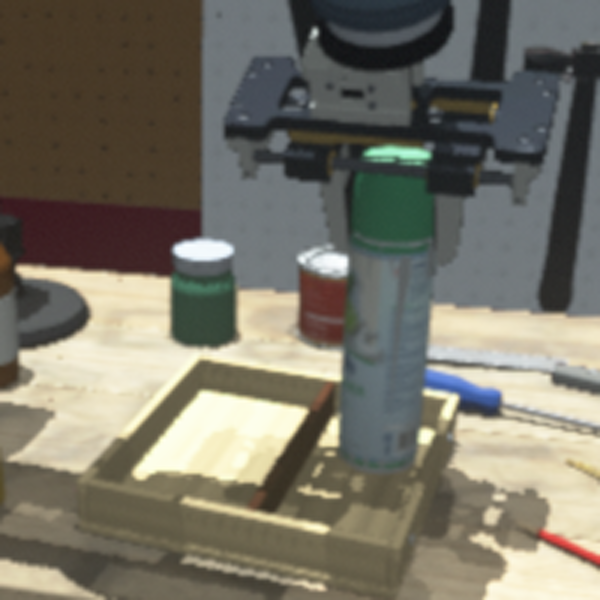

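>>> apply_moves --commands '[[[0.05, -0.02, 0, 0, 0, 0, 4.5], [0.09, -0.05, 0, 0, 0, 0, 4.5], [0.14, -0.07, 0, 0, 0, 0, 4.5], [0.18, -0.09, 0, 0, 0, 0, 4.5], [0.22, -0.11, 0, 0, 0, 0, 4.5], [0.27, -0.14, 0, 0, 0, 0, 4.5], [0.27, -0.14, 0, 0, 0, 0, 4.5], [0.27, -0.14, 0, 0, 0, 0, 4.5], [0.27, -0.14, 0, 0, 0, 0, 4.5], [0.27, -0.14, 0, 0, 0, 0, 4.5]]]'

```text
t: 9.7
ee_pos: [0.6245, -0.3185, 0.1745]
orientation: [0.69, 0.455, 0.54, -0.158]
contact_force: [0.7, 2.4, 6.0]
gripper_width: 0.0557
```

>>> apply_moves --commands '[[[0, 0, 0, 0, 0, 0, 5.8], [0, 0, 0, 0, 0, 0, 6.5], [0, 0, 0, 0, 0, 0, 8], [0, 0, 0, 0, 0, 0, 9.3], [0, 0, 0, 0, 0, 0, 9.3], [-1, 0, 0, 0, 0, 0, 9.3], [-4, 0, 0, 0, 0, 0, 9.3], [-8, 0, 0, 0, 0, 0, 9.3], [-11, 0, 0, 0, 0, 0, 9.3], [-12, 0, 0, 0, 0, 0, 9.3]]]'

```text
t: 10.7
ee_pos: [0.5804, -0.3535, 0.2856]
orientation: [0.692, 0.454, 0.538, -0.159]
contact_force: [0.6, -0.6, -1.0]
gripper_width: 0.0927
```

Run:
```python
from ov import *
s=env.state(); print(s["t"],s["ee_pos"],s["gripper_width"],s["contact_force"].round(1))
im=env.capture("scene")[:,:,::-1].copy(); c=(220,80,220,200)
cv2.imwrite(f"pics/scene8c.png",cv2.resize(im[c[1]:c[1]+c[3],c[0]:c[0]+c[2]],None,fx=3,fy=3,interpolation=cv2.INTER_CUBIC))
Rt=down(28,90); 
for hz in (.10,): delta(tcp([.4365,-.018,hz],Rt,.12),Rt)
```

```text
10.7 [ 0.58044889 -0.35352014  0.28555902] 0.09267479216179464 [ 0.6 -0.6 -1. ]
shift cm [  9.96   1.05 -31.34] norm 32.9 rot [-0.818  0.436  0.017] norm 0.93
```

View pics/scene8c.png

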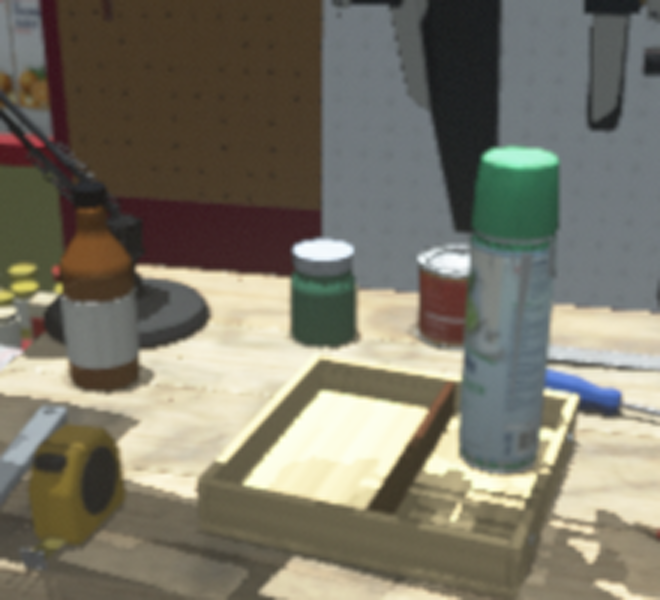

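Run:
```python
from h import *
Rt=down(50,80); d,w=delta(tcp([.4365,-.018,.088],Rt,.13),Rt); print(tcp([.4365,-.018,.088],Rt,.13))
```

```text
shift cm [ 11.19  -3.7  -29.18] norm 31.5 rot [-0.587  0.478  0.382] norm 0.85
[ 0.42027129 -0.11003759  0.16642009]
```

>>> apply_moves --commands '[[[0, 0, -3, -0.06, 0.05, 0.04, 9.3], [0.5, -0.2, -7, -0.13, 0.1, 0.08, 9.3], [2, -0.7, -11, -0.2, 0.16, 0.13, 9.3], [3.5, -1.2, -15, -0.28, 0.22, 0.18, 9.3], [5.5, -1.8, -19, -0.36, 0.29, 0.23, 9.3], [7.5, -2.5, -23, -0.44, 0.36, 0.29, 9.3], [9.5, -3.1, -26.5, -0.52, 0.42, 0.34, 9.3], [11, -3.7, -29, -0.59, 0.48, 0.38, 9.3], [11.2, -3.7, -29.2, -0.59, 0.48, 0.38, 9.3], [11.2, -3.7, -29.2, -0.59, 0.48, 0.38, 9.3]]]'

```text
t: 11.75
ee_pos: [0.4205, -0.1094, 0.1658]
orientation: [0.664, 0.353, 0.614, 0.242]
contact_force: [0.0, -0.6, 0.5]
gripper_width: 0.0931
```

Run:
```python
from ov import *
s=env.state(); print(s["t"],s["ee_pos"],s["q"].round(3),s["contact_force"].round(1))
Rt=down(50,80); delta(tcp([.4365,-.018,.088],Rt,.13),Rt)
im=env.capture("wrist")[:,:,::-1].copy(); cv2.imwrite("pics/w9.png",im)
np.save("st9.npy",s,allow_pickle=True)
cv2.imwrite("pics/w9o.png",overlay("wrist",im,[.5483,-.3045,-.927],[((.4365,-.018),[(.03,0),(.03,.1)]),((.4365,-.018),[(.014,.15),(.014,.17)]),((.649,-.041),[(.031,0),(.031,.05),(.0275,.085)])],s,k=1,crop=(0,0,640,400)))
cv2.imwrite("pics/s9.png",env.capture("scene")[:,:,::-1])
```

```text
11.75 [ 0.42052502 -0.10939025  0.16580807] [-1.     0.432  1.809  0.544  1.612 -1.01 ] [ 0.  -0.6  0.5]
shift cm [-0.09  0.   -0.01] norm 0.1 rot [-0.001 -0.003  0.002] norm 0.0
```

View pics/w9o.png

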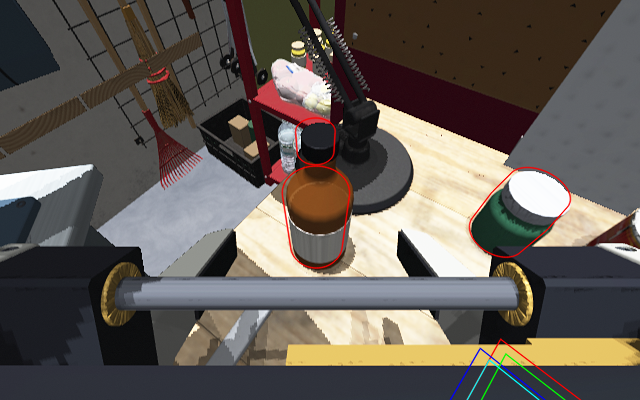

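View pics/s9.png

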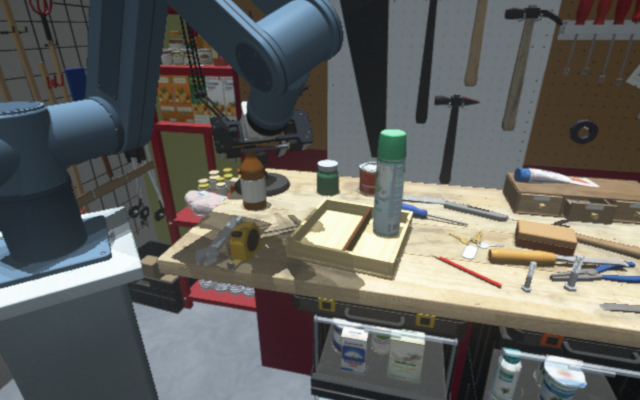

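Bottle and jar overlays fit within about 3 px (bottle body is centred at column 320 against 317 predicted). Now advancing on the bottle.

>>> apply_moves --commands '[[[3, 0, 0.1, 0, 0, 0, 9.3], [6, 0, 0.2, 0, 0, 0, 9.3], [9, 0, 0.2, 0, 0, 0, 9.3], [11.5, 0, 0.2, 0, 0, 0, 9.3], [12.8, 0, 0.2, 0, 0, 0, 9.3], [12.8, 0, 0.2, 0, 0, 0, 7], [12.8, 0, 0.2, 0, 0, 0, 5.5], [12.8, 0, 0.2, 0, 0, 0, 4.8], [12.8, 0, 0.2, 0, 0, 0, 4.8], [12.8, 0, 0.2, 0, 0, 0, 4.8]]]' --force 30

```text
t: 12.85
ee_pos: [0.4401, -0.0156, 0.0844]
orientation: [0.665, 0.351, 0.613, 0.241]
contact_force: [-0.9, 0.0, 1.3]
gripper_width: 0.0591
```

Run:
```python
from ov import *
s=env.state(); print(s["t"],s["ee_pos"],s["gripper_width"],s["contact_force"].round(1),s["wrist_torque"].round(2))
cv2.imwrite("pics/w10.png",env.capture("wrist")[:,:,::-1])
p0,R0=pose(); print("gp",p0-.008*R0.as_matrix()[:,0])
delta(p0+[0,0,.08],R0)
Rt=down(50,25); gp=(p0-.008*R0.as_matrix()[:,0]); delta(tcp([.5438,-.3785,gp[2]+.08],Rt),Rt)
```

```text
12.85 [ 0.44008419 -0.01559381  0.084425  ] 0.05912470737062057 [-0.9  0.   1.3] [-0.27 -0.14  0.01]
gp [ 0.43904961 -0.02146988  0.08959488]
shift cm [-5.17  6.1   0.01] norm 8.0 rot [0. 0. 0.] norm 0.0
shift cm [-30.81 -15.64  16.99] norm 38.5 rot [ 0.62  -0.734  0.004] norm 0.96
```

View pics/w10.png

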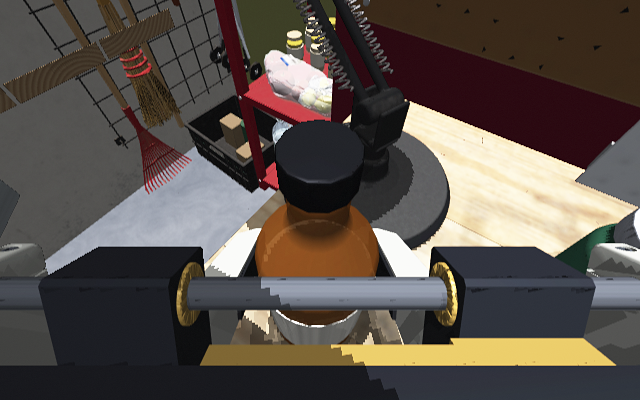

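>>> apply_moves --commands '[[[-1.3, 1.5, 0, 0, 0, 0, 4.8], [-3.4, 4, 0, 0, 0, 0, 4.8], [-5.2, 6.1, 0, 0, 0, 0, 4.8], [-6.5, 5, 0.9, 0.03, -0.04, 0, 4.8], [-8.5, 3.3, 2.2, 0.08, -0.1, 0, 4.8], [-10.8, 1.3, 3.7, 0.14, -0.16, 0, 4.8], [-13.4, -0.8, 5.4, 0.2, -0.23, 0, 4.8], [-16, -3, 7.1, 0.26, -0.31, 0, 4.8], [-18.5, -5.2, 8.8, 0.32, -0.38, 0, 4.8], [-21, -7.3, 10.5, 0.38, -0.45, 0, 4.8]]]'

```text
t: 13.9
ee_pos: [0.5074, -0.2399, 0.1639]
orientation: [0.707, 0.516, 0.483, 0.036]
contact_force: [0.1, -0.4, -3.7]
gripper_width: 0.0595
```

Run:
```python
from ov import *
s=env.state(); print(s["t"],s["ee_pos"],s["gripper_width"],s["contact_force"].round(1),s["q"].round(2))
Rt=down(50,25); delta(tcp([.5438,-.3785,.0896+.08],Rt),Rt)
```

```text
13.9 [ 0.50738037 -0.23986035  0.16387409] 0.059473023605365924 [ 0.1 -0.4 -3.7] [-1.15  0.44  1.79  0.8   1.39 -0.73]
shift cm [-5.28 -4.41 12.46] norm 14.2 rot [ 0.238 -0.28   0.004] norm 0.37
```

>>> apply_moves --commands '[[[-1, -0.9, 2.5, 0.05, -0.06, 0, 4.8], [-2, -1.7, 4.8, 0.1, -0.11, 0, 4.8], [-3, -2.5, 7, 0.14, -0.17, 0, 4.8], [-3.9, -3.3, 9.1, 0.18, -0.21, 0, 4.8], [-4.6, -3.9, 10.9, 0.21, -0.25, 0, 4.8], [-5.1, -4.3, 12, 0.23, -0.27, 0, 4.8], [-5.3, -4.4, 12.5, 0.24, -0.28, 0, 4.8], [-5.3, -4.4, 12.5, 0.24, -0.28, 0, 4.8], [-5.3, -4.4, 12.5, 0.24, -0.28, 0, 4.8], [-5.3, -4.4, 12.5, 0.24, -0.28, 0, 4.8]]]'

```text
t: 14.9
ee_pos: [0.5495, -0.3753, 0.1646]
orientation: [0.7, 0.596, 0.382, -0.094]
contact_force: [0.7, -0.1, -2.7]
gripper_width: 0.0595
```

Run:
```python
from ov import *
s=env.state(); print(s["t"],s["ee_pos"],s["gripper_width"],s["contact_force"].round(1),s["wrist_torque"].round(2))
for n in ("scene","top"):
    im=env.capture(n)[:,:,::-1].copy(); cv2.imwrite(f"pics/{n}11.png",im)
    c=(250,80,200,200) if n=="scene" else (260,80,240,220)
    cv2.imwrite(f"pics/{n}11c.png",cv2.resize(im[c[1]:c[1]+c[3],c[0]:c[0]+c[2]],None,fx=2.5,fy=2.5,interpolation=cv2.INTER_CUBIC))
```

```text
14.9 [ 0.5495291  -0.37534362  0.16458041] 0.05950105090385618 [ 0.7 -0.1 -2.7] [-0.38  0.63  0.  ]
```

View pics/scene11c.png

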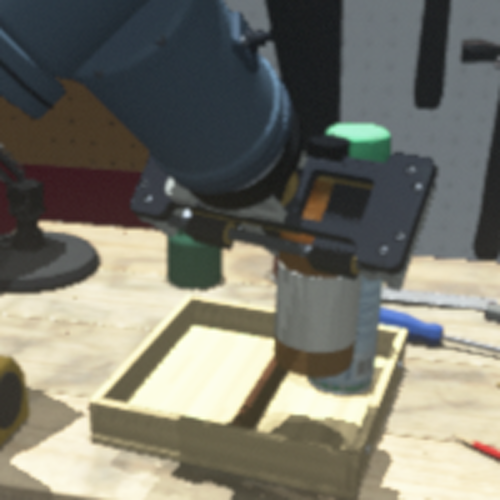

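View pics/top11c.png

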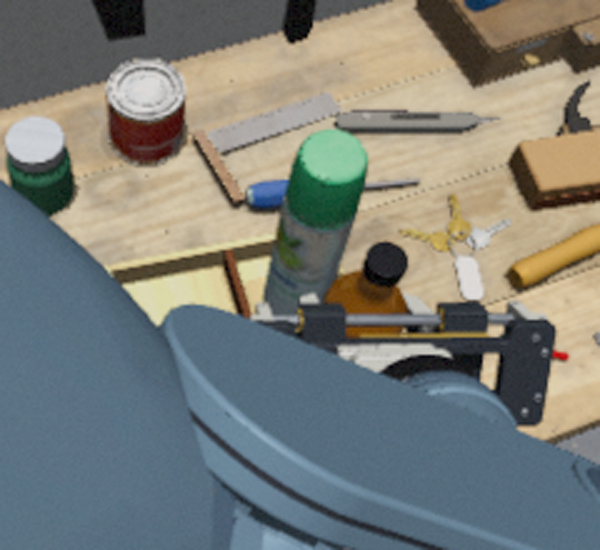

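Run:
```python
from ov import *
for n,f in (("top",.967),("scene",.975)): CP[n]["vfov"]=np.degrees(2*np.arctan(np.tan(np.radians(CP[n]["vfov"]/2))/f))
t=[.5485,-.305,-.929]
O=[((.547,-.3765),[(.03,.08),(.03,.18)]),((.623,-.321),[(.0285,.01),(.0285,.192),(.027,.232)])]
a=overlay("scene",cv2.imread("pics/scene11.png"),t,O,k=3,crop=(280,100,150,180))
b=overlay("top",cv2.imread("pics/top11.png"),t,O,k=3,crop=(290,110,150,180)); cv2.imwrite("pics/ov11.png",np.hstack([a,b])[:, :800] if 0 else cv2.resize(np.hstack([a,b]),None,fx=.88,fy=.88))
```

```text
(no output)
```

View pics/ov11.png

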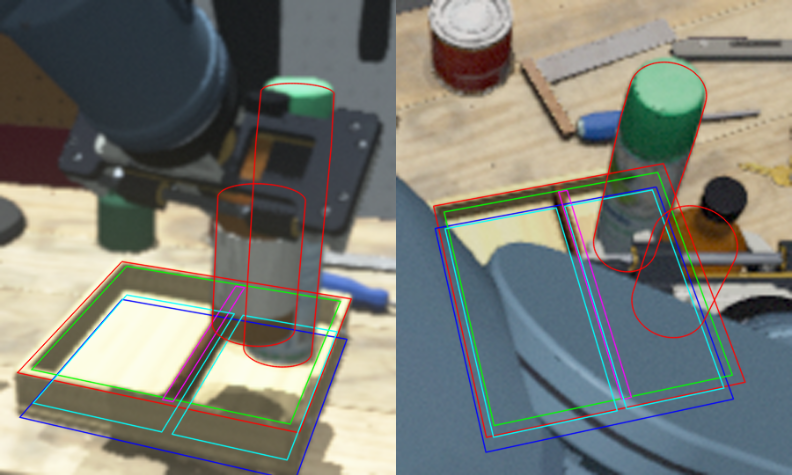

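>>> apply_moves --commands '[[[0.6, -0.8, 0, 0, 0, 0, 4.8], [1.6, -1.9, 0, 0, 0, 0, 4.8], [2.6, -3.1, 0, 0, 0, 0, 4.8], [3.4, -4, 0, 0, 0, 0, 4.8], [3.8, -4.6, 0, 0, 0, 0, 4.8], [4.1, -4.9, 0, 0, 0, 0, 4.8], [4.2, -5.05, 0, 0, 0, 0, 4.8], [4.28, -5.1, 0, 0, 0, 0, 4.8], [4.35, -5.18, 0, 0, 0, 0, 4.8], [4.35, -5.18, 0, 0, 0, 0, 4.8]]]'

```text
t: 16.0
ee_pos: [0.5494, -0.3758, 0.0974]
orientation: [0.701, 0.596, 0.381, -0.094]
contact_force: [-0.2, -0.9, -4.4]
gripper_width: 0.0596
```

Run:
```python
from ov import *
s=env.state(); print(s["t"],s["ee_pos"],s["gripper_width"],s["contact_force"].round(1),s["wrist_torque"].round(2))
im=env.capture("scene")[:,:,::-1].copy(); c=(260,80,200,200)
cv2.imwrite(f"pics/scene12c.png",cv2.resize(im[c[1]:c[1]+c[3],c[0]:c[0]+c[2]],None,fx=3,fy=3,interpolation=cv2.INTER_CUBIC))
```

```text
16.0 [ 0.54937865 -0.37581768  0.09739485] 0.05959742889407726 [-0.2 -0.9 -4.4] [-0.27  0.69  0.03]
```

View pics/scene12c.png

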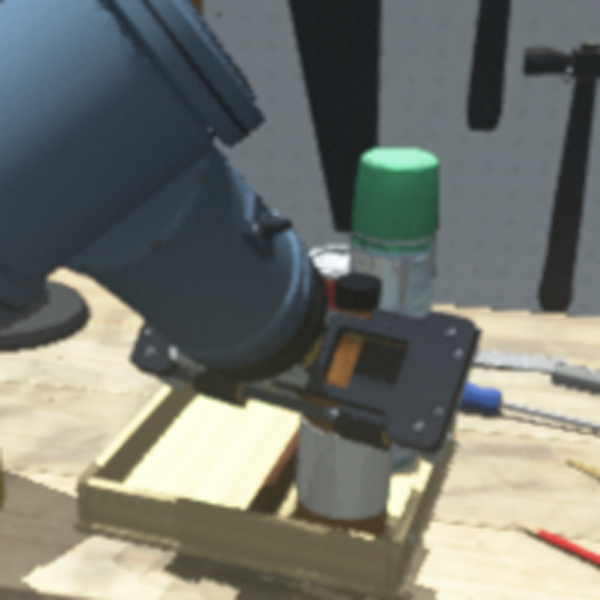

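>>> apply_moves --commands '[[[0.06, -0.08, 0, 0, 0, 0, 4.8], [0.1, -0.12, 0, 0, 0, 0, 4.8], [0.14, -0.17, 0, 0, 0, 0, 4.8], [0.18, -0.22, 0, 0, 0, 0, 4.8], [0.22, -0.26, 0, 0, 0, 0, 4.8], [0.25, -0.3, 0, 0, 0, 0, 4.8], [0.25, -0.3, 0, 0, 0, 0, 4.8], [0.25, -0.3, 0, 0, 0, 0, 4.8], [0.25, -0.3, 0, 0, 0, 0, 4.8], [0.25, -0.3, 0, 0, 0, 0, 4.8]]]'

```text
t: 17.05
ee_pos: [0.5496, -0.3757, 0.0945]
orientation: [0.701, 0.596, 0.381, -0.093]
contact_force: [-2.6, 1.9, 5.1]
gripper_width: 0.0594
```

>>> apply_moves --commands '[[[0, 0, 0, 0, 0, 0, 6.2], [0, 0, 0, 0, 0, 0, 7], [0, 0, 0, 0, 0, 0, 8.5], [0, 0, 0, 0, 0, 0, 9.3], [-0.5, 0, 0, 0, 0, 0, 9.3], [-2, 0, 0, 0, 0, 0, 9.3], [-5, 0, 0, 0, 0, 0, 9.3], [-9, 0, 0, 0, 0, 0, 9.3], [-13, 0, 0, 0, 0, 0, 9.3], [-15, 0, 0, 0, 0, 0, 9.3]]]'

```text
t: 18.05
ee_pos: [0.4434, -0.4267, 0.1941]
orientation: [0.702, 0.595, 0.38, -0.095]
contact_force: [0.2, -0.3, -0.2]
gripper_width: 0.093
```

Run:
```python
from ov import *
s=env.state(); print(s["t"],s["ee_pos"],s["gripper_width"],s["contact_force"].round(1))
im=env.capture("scene")[:,:,::-1].copy(); c=(220,80,220,200)
cv2.imwrite(f"pics/scene13c.png",cv2.resize(im[c[1]:c[1]+c[3],c[0]:c[0]+c[2]],None,fx=3,fy=3,interpolation=cv2.INTER_CUBIC))
cv2.imwrite("pics/w13.png",env.capture("wrist")[:,:,::-1]);np.save("st13.npy",s,allow_pickle=True)
```

```text
18.05 [ 0.44344589 -0.42669664  0.19412411] 0.09304079311476018 [ 0.2 -0.3 -0.2]
```

View pics/scene13c.png

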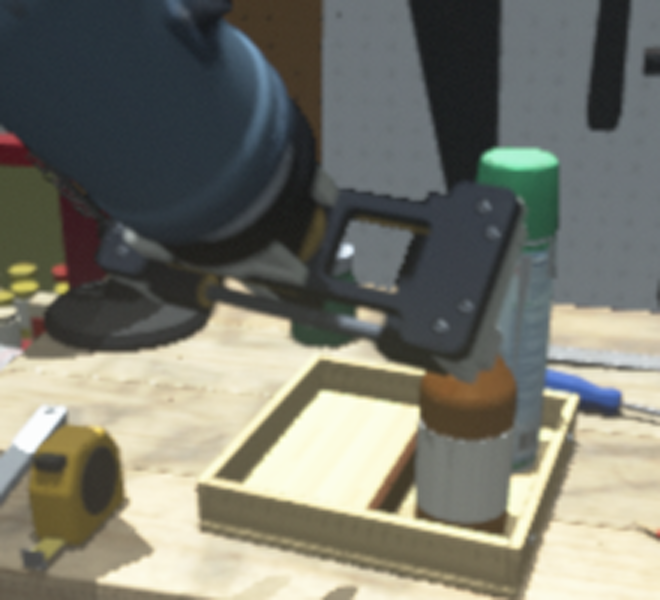

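View pics/w13.png

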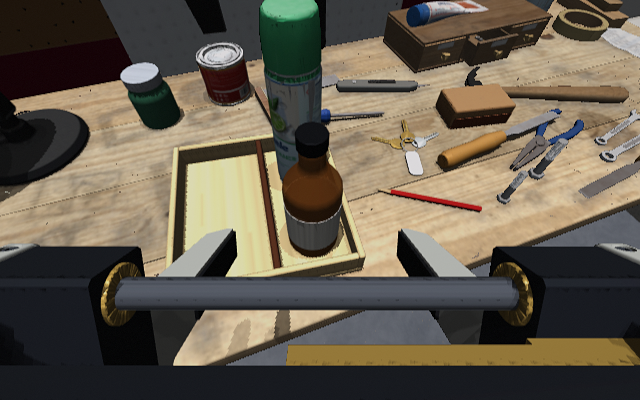

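The bottle and can both stand upright in the back bay. The wrist view shows the bottle at (313,205) and the can behind it. Next is the jar, which I'll reach by a detour that keeps clear of both.

Run:
```python
from ov import *
Rt=down(30,30); g=[.649,-.041,.036]
p0,R0=pose(); delta([.43,-.24,.27],R0); delta([.43,-.24,.27],Rt); delta(tcp(g,Rt,.14),Rt); print(tcp(g,Rt,.14))
s=np.load("st13.npy",allow_pickle=True).item()
cv2.imwrite("pics/w13o.png",overlay("wrist",cv2.imread("pics/w13.png"),[.5485,-.305,-.929],[((.547,-.3765),[(.03,.01),(.03,.11)]),((.623,-.321),[(.0285,.01),(.0285,.192),(.027,.232)]),((.649,-.041),[(.031,0),(.031,.05),(.0275,.085)]),((.758,-.108),[(.039,0),(.039,.078)])],s,k=2,crop=(90,0,380,290)))
```

```text
shift cm [  0.04  10.14 -17.54] norm 20.3 rot [0. 0. 0.] norm 0.0
shift cm [  0.04  10.14 -17.54] norm 20.3 rot [-0.067  0.063 -0.344] norm 0.36
shift cm [ 24.27  15.04 -25.89] norm 38.5 rot [-0.067  0.063 -0.344] norm 0.36
[ 0.59184232 -0.074       0.15031535]
```

View pics/w13o.png

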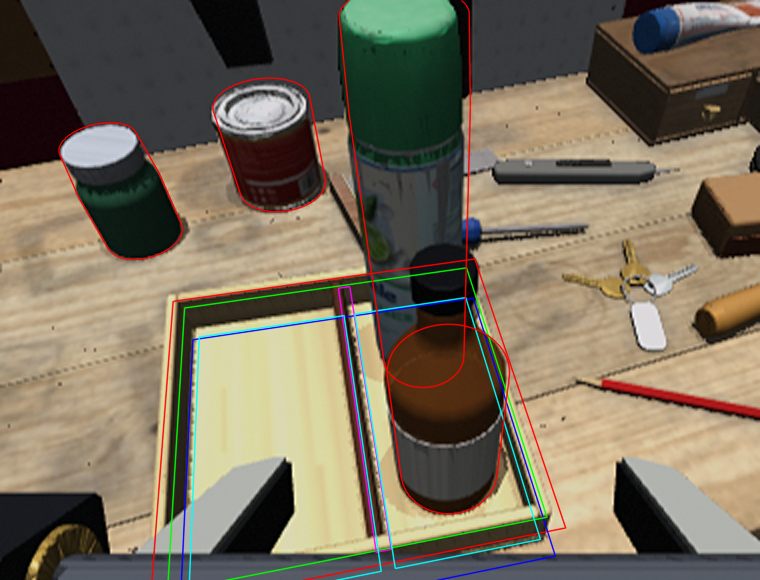

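>>> apply_moves --commands '[[[0, 2, -3.5, 0, 0, 0, 9.3], [0, 4.2, -7.2, 0, 0, 0, 9.3], [0, 6.5, -11.2, 0, 0, -0.04, 9.3], [0, 8.7, -15, -0.01, 0.01, -0.1, 9.3], [1.2, 10.3, -17.8, -0.03, 0.02, -0.16, 9.3], [5, 11.1, -19.2, -0.04, 0.03, -0.22, 9.3], [9, 12, -20.6, -0.05, 0.05, -0.28, 9.3], [13, 12.8, -22, -0.07, 0.06, -0.34, 9.3], [17.5, 13.7, -23.5, -0.07, 0.06, -0.34, 9.3], [21, 14.4, -24.8, -0.07, 0.06, -0.34, 9.3]]]'

```text
t: 19.15
ee_pos: [0.5708, -0.0928, 0.1653]
orientation: [0.685, 0.499, 0.499, -0.181]
contact_force: [1.3, -0.8, -0.2]
gripper_width: 0.0928
```

Run:
```python
from ov import *
s=env.state(); print(s["t"],s["ee_pos"],s["q"].round(2),s["contact_force"].round(1))
Rt=down(30,30); g=[.649,-.041,.036]; delta(tcp(g,Rt,.10),Rt)
im=env.capture("wrist")[:,:,::-1].copy()
cv2.imwrite("pics/w14o.png",overlay("wrist",im,[.546,-.302,-.929],[((.649,-.041),[(.031,0),(.031,.05),(.0275,.085)]),((.758,-.108),[(.039,0),(.039,.078)])],s,k=1,crop=(0,0,640,400)))
```

```text
19.15 [ 0.57082445 -0.09275708  0.16532274] [-0.66  0.2   1.91  0.63  0.91  0.02] [ 1.3 -0.8 -0.2]
shift cm [ 6.68  1.62 -0.57] norm 6.9 rot [ 0.004  0.001 -0.003] norm 0.01
```

View pics/w14o.png

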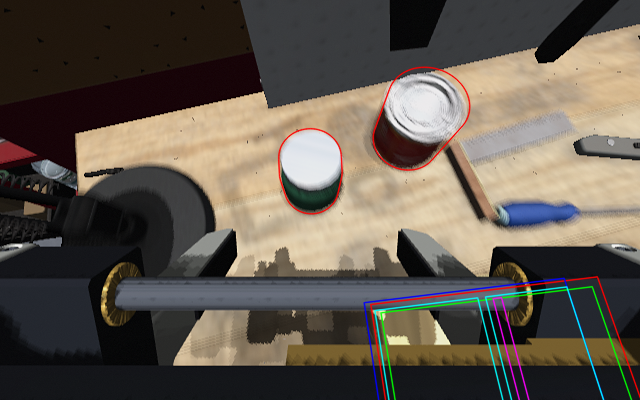

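>>> apply_moves --commands '[[[3, 0.8, -0.3, 0, 0, 0, 9.3], [6.5, 1.6, -0.6, 0, 0, 0, 9.3], [9.5, 1.6, -0.6, 0, 0, 0, 9.3], [12.5, 1.6, -0.6, 0, 0, 0, 9.3], [15, 1.6, -0.6, 0, 0, 0, 9.3], [16.6, 1.6, -0.6, 0, 0, 0, 9.3], [16.6, 1.6, -0.6, 0, 0, 0, 7.5], [16.6, 1.6, -0.6, 0, 0, 0, 6], [16.6, 1.6, -0.6, 0, 0, 0, 5], [16.6, 1.6, -0.6, 0, 0, 0, 5]]]'

```text
t: 20.2
ee_pos: [0.6521, -0.0351, 0.0284]
orientation: [0.684, 0.5, 0.5, -0.18]
contact_force: [0.8, -2.1, -0.4]
gripper_width: 0.0658
```

Run:
```python
from ov import *
s=env.state(); print(s["t"],s["ee_pos"],s["gripper_width"],s["contact_force"].round(1),s["wrist_torque"].round(2))
cv2.imwrite("pics/w15.png",env.capture("wrist")[:,:,::-1])
p0,R0=pose(); gp=p0-.008*R0.as_matrix()[:,0]; print("gp",gp)
delta(p0+[0,0,.09],R0)
Rt=down(30,-53); delta(tcp([.518,-.265,gp[2]+.09],Rt),Rt)
```

```text
20.2 [ 0.65205116 -0.03513873  0.02843039] 0.06582168566962837 [ 0.8 -2.1 -0.4] [-0.24  0.12 -0.08]
gp [ 0.64856756 -0.03716026  0.0353004 ]
shift cm [-7.78  4.53 -0.01] norm 9.0 rot [0. 0. 0.] norm 0.0
shift cm [-19.41 -15.44  13.5 ] norm 28.2 rot [ 1.257 -0.729 -0.002] norm 1.45
```

View pics/w15.png

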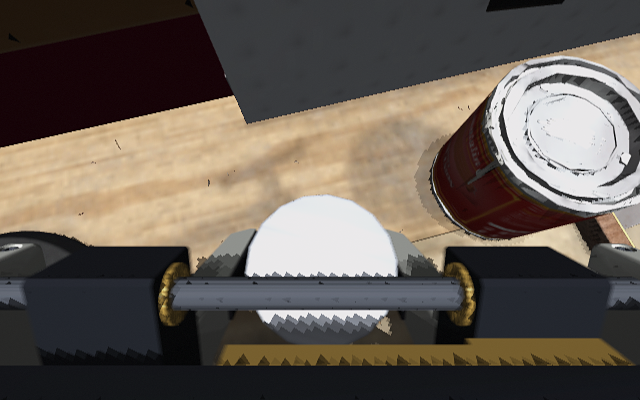

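>>> apply_moves --commands '[[[0, 0, 0, 0, 0, 0, 5], [0, 0, 0, 0, 0, 0, 5], [0, 0, 0, 0, 0, 0, 5], [-1.7, 1, 0, 0, 0, 0, 5], [-4.8, 2.8, 0, 0, 0, 0, 5], [-7.8, 4.5, 0, 0, 0, 0, 5], [-8.3, 3.7, 0.5, 0.05, -0.03, 0, 5], [-9.2, 2.1, 1.6, 0.15, -0.09, 0, 5], [-10.4, 0.1, 3, 0.28, -0.16, 0, 5], [-11.5, -1.9, 4.3, 0.4, -0.23, 0, 5]]]'

```text
t: 21.25
ee_pos: [0.6085, -0.1102, 0.118]
orientation: [0.622, 0.603, 0.372, -0.333]
contact_force: [-0.7, 0.2, -2.0]
gripper_width: 0.0611
```

Run:
```python
from ov import *
s=env.state(); print(s["t"],s["ee_pos"],s["gripper_width"],s["contact_force"].round(1),s["q"].round(2))
Rt=down(30,-53); delta(tcp([.518,-.265,.1253],Rt),Rt)
```

```text
21.25 [ 0.60852458 -0.11023173  0.11801781] 0.06106674471589013 [-0.7  0.2 -2. ] [-0.53  0.26  1.98  0.59  0.53  0.52]
shift cm [-4.98 -8.39 15.23] norm 18.1 rot [ 0.852 -0.497 -0.   ] norm 0.99
```

Run:
```python
from ov import *
Rt=down(30,-15); delta(tcp([.518,-.265,.1253],Rt),Rt)
```

```text
shift cm [-4.9  -8.26 15.02] norm 17.8 rot [ 0.277 -0.165 -0.002] norm 0.32
```

>>> apply_moves --commands '[[[-0.7, -1.2, 2.2, 0.06, -0.03, 0, 5], [-1.5, -2.5, 4.5, 0.12, -0.07, 0, 5], [-2.3, -3.8, 7, 0.18, -0.1, 0, 5], [-3.1, -5.2, 9.5, 0.23, -0.14, 0, 5], [-3.8, -6.5, 11.8, 0.28, -0.165, 0, 5], [-4.5, -7.5, 13.7, 0.28, -0.165, 0, 5], [-4.8, -8.1, 14.8, 0.28, -0.165, 0, 5], [-4.9, -8.3, 15, 0.28, -0.165, 0, 5], [-4.9, -8.3, 15, 0.28, -0.165, 0, 5], [-4.9, -8.3, 15, 0.28, -0.165, 0, 5]]]'

```text
t: 22.25
ee_pos: [0.5214, -0.265, 0.1179]
orientation: [0.56, 0.654, 0.27, -0.43]
contact_force: [0.7, 1.3, -1.7]
gripper_width: 0.0611
```

Run:
```python
from ov import *
s=env.state(); print(s["t"],s["ee_pos"],s["gripper_width"],s["contact_force"].round(1),s["q"].round(2))
np.save("st16.npy",s,allow_pickle=True)
for n in ("scene","top"):
    im=env.capture(n)[:,:,::-1].copy(); cv2.imwrite(f"pics/{n}16.png",im)
    c=(250,80,200,200) if n=="scene" else (260,80,240,220)
    cv2.imwrite(f"pics/{n}16c.png",cv2.resize(im[c[1]:c[1]+c[3],c[0]:c[0]+c[2]],None,fx=2.5,fy=2.5,interpolation=cv2.INTER_CUBIC))
cv2.imwrite("pics/w16.png",env.capture("wrist")[:,:,::-1])
```

```text
22.25 [ 0.5214257  -0.26501886  0.11789175] 0.06109117698165949 [ 0.7  1.3 -1.7] [-0.83  0.2   2.06  0.6   0.5   0.52]
```

View pics/scene16c.png

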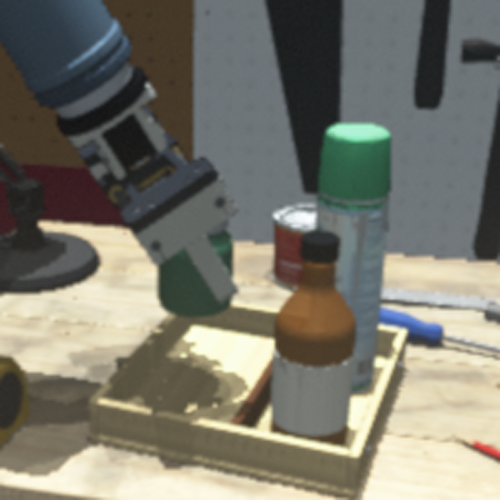

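View pics/top16c.png

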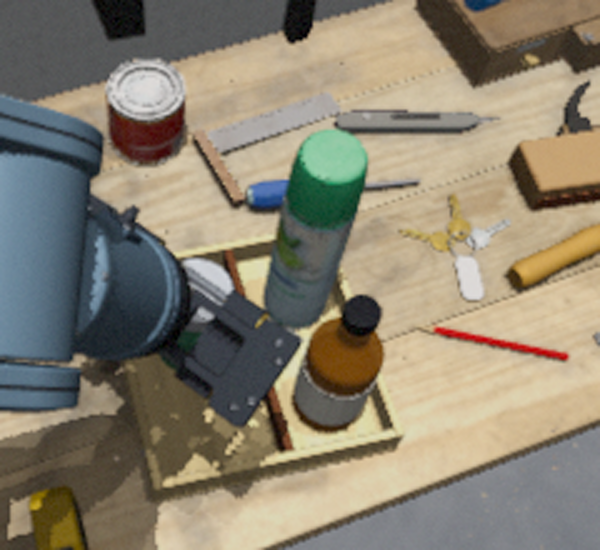

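View pics/w16.png

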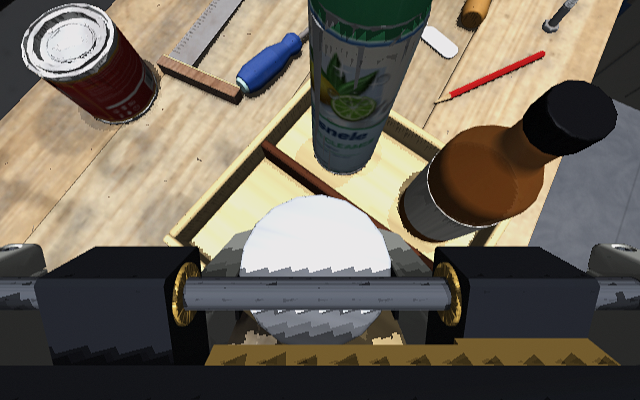

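>>> apply_moves --commands '[[[0.9, -0.5, 0, 0, 0, 0, 5], [2.2, -1.3, 0, 0, 0, 0, 5], [3.6, -2.1, 0, 0, 0, 0, 5], [4.9, -2.8, 0, 0, 0, 0, 5], [5.7, -3.3, 0, 0, 0, 0, 5], [6.1, -3.5, 0, 0, 0, 0, 5], [6.35, -3.66, 0, 0, 0, 0, 5], [6.45, -3.72, 0, 0, 0, 0, 5], [6.55, -3.78, 0, 0, 0, 0, 5], [6.55, -3.78, 0, 0, 0, 0, 5]]]'

```text
t: 23.4
ee_pos: [0.5221, -0.265, 0.0428]
orientation: [0.561, 0.654, 0.27, -0.43]
contact_force: [1.1, -0.4, -2.7]
gripper_width: 0.0613
```

Run:
```python
from ov import *
s=env.state(); print(s["t"],s["ee_pos"],s["gripper_width"],s["contact_force"].round(1),s["q"].round(2))
im=env.capture("scene")[:,:,::-1].copy(); c=(260,80,200,200)
cv2.imwrite(f"pics/scene17c.png",cv2.resize(im[c[1]:c[1]+c[3],c[0]:c[0]+c[2]],None,fx=3,fy=3,interpolation=cv2.INTER_CUBIC))
```

```text
23.4 [ 0.52207939 -0.265003    0.04280375] 0.06130784826219932 [ 1.1 -0.4 -2.7] [-0.83  0.35  2.13  0.94  0.34  0.16]
```

View pics/scene17c.png

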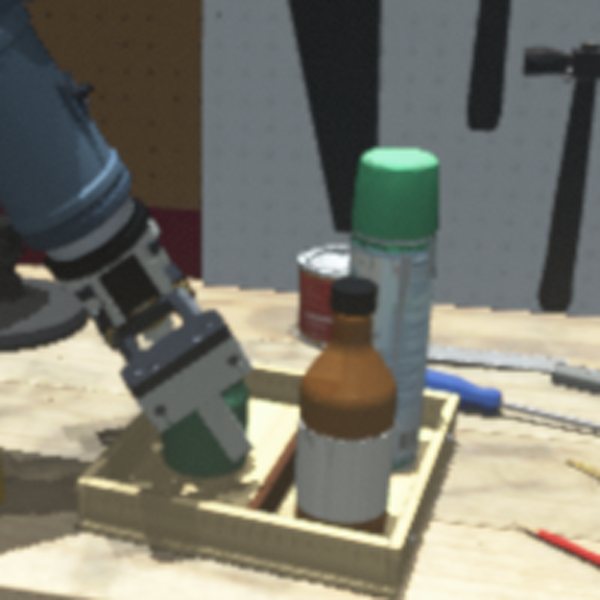

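>>> apply_moves --commands '[[[0.08, -0.05, 0, 0, 0, 0, 5], [0.16, -0.09, 0, 0, 0, 0, 5], [0.22, -0.13, 0, 0, 0, 0, 5], [0.27, -0.16, 0, 0, 0, 0, 5], [0.32, -0.19, 0, 0, 0, 0, 5], [0.37, -0.22, 0, 0, 0, 0, 5], [0.42, -0.25, 0, 0, 0, 0, 5], [0.42, -0.25, 0, 0, 0, 0, 5], [0.42, -0.25, 0, 0, 0, 0, 5], [0.42, -0.25, 0, 0, 0, 0, 5]]]'

```text
t: 24.45
ee_pos: [0.5222, -0.2651, 0.0383]
orientation: [0.561, 0.654, 0.27, -0.43]
contact_force: [-2.9, 0.9, 4.3]
gripper_width: 0.0611
```

>>> apply_moves --commands '[[[0, 0, 0, 0, 0, 0, 6.4], [0, 0, 0, 0, 0, 0, 7], [0, 0, 0, 0, 0, 0, 7.5], [0, 0, 0, 0, 0, 0, 7.7], [-0.3, 0, 0, 0, 0, 0, 7.7], [-1.2, 0, 0, 0, 0, 0, 7.7], [-3, 0, 0, 0, 0, 0, 7.7], [-6, 0, 0, 0, 0, 0, 7.7], [-10, 0, 0, 0, 0, 0, 7.7], [-13, 0, 0, 0, 0, 0, 7.7]]]'

```text
t: 25.45
ee_pos: [0.458, -0.248, 0.152]
orientation: [0.561, 0.654, 0.27, -0.43]
contact_force: [0.5, -0.9, 0.4]
gripper_width: 0.0771
```

Run:
```python
from ov import *
s=env.state(); print(s["t"],s["ee_pos"],s["gripper_width"],s["contact_force"].round(1),s["q"].round(2))
for n,c in (("scene",(220,80,200,200)),("top",(250,80,200,220))):
    im=env.capture(n)[:,:,::-1].copy()
    cv2.imwrite(f"pics/{n}18c.png",cv2.resize(im[c[1]:c[1]+c[3],c[0]:c[0]+c[2]],None,fx=2.5,fy=2.5,interpolation=cv2.INTER_CUBIC))
```

```text
25.45 [ 0.45799078 -0.24801241  0.15199646] 0.07711602605095824 [ 0.5 -0.9  0.4] [-0.94  0.04  2.15  0.58  0.61  0.47]
```

View pics/scene18c.png

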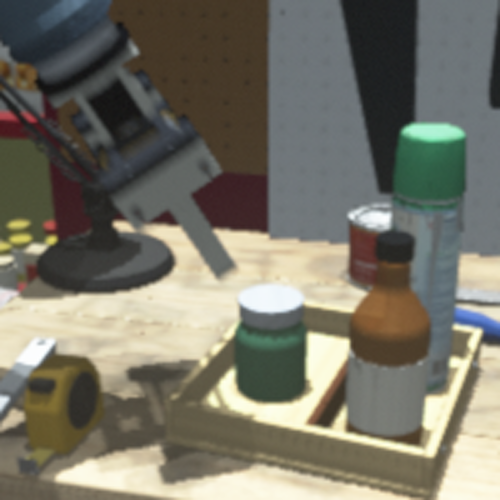

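View pics/top18c.png

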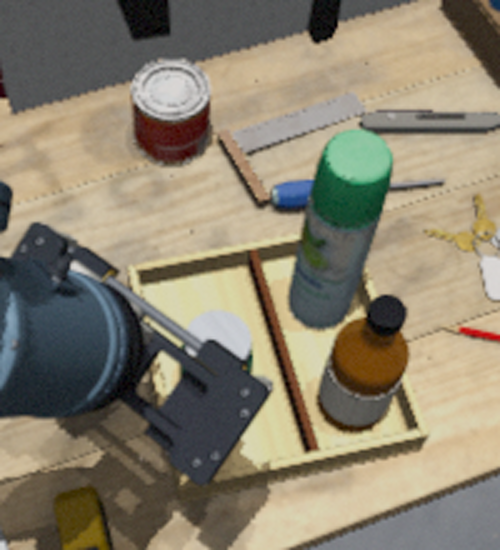

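>>> apply_moves --commands '[[[-2, 0, 0, 0, 0, 0, 7.7], [-4, 0, 0, 0, 0, 0, 7.7], [-6, 0, 0, 0, 0, 0, 7.7], [-8, 0, 0, 0, 0, 0, 7.7], [-9, 0, 0, 0, 0, 0, 7.7], [-9, 0, 0, 0, 0, 0, 7.7], [-9, 0, 0, 0, 0, 0, 7.7], [-9, 0, 0, 0, 0, 0, 7.7], [-9, 0, 0, 0, 0, 0, 7.7], [-9, 0, 0, 0, 0, 0, 7.7]]]'

```text
t: 26.55
ee_pos: [0.4152, -0.2371, 0.2312]
orientation: [0.563, 0.654, 0.268, -0.429]
contact_force: [0.0, -0.2, 0.2]
gripper_width: 0.0776
```

Run:
```python
from ov import *
s=env.state(); print(s["t"],s["ee_pos"],s["contact_force"].round(1),np.abs(s["joint_velocities"]).max().round(3))
cv2.imwrite("pics/w19.png",env.capture("wrist")[:,:,::-1])
cv2.imwrite("pics/t19.png",env.capture("top")[:,:,::-1])
```

```text
26.55 [ 0.41519149 -0.23706754  0.23123802] [ 0.  -0.2  0.2] 0.005
```

View pics/w19.png

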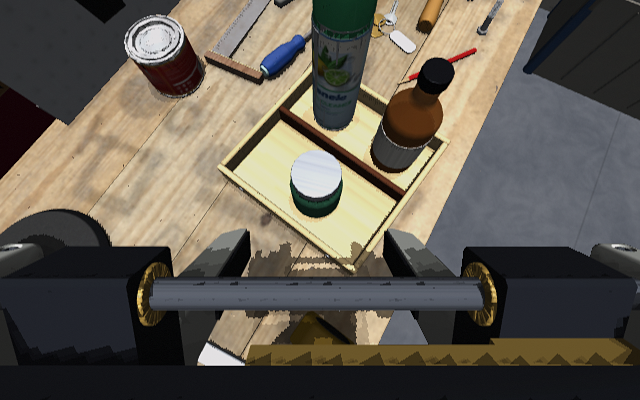

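View pics/t19.png

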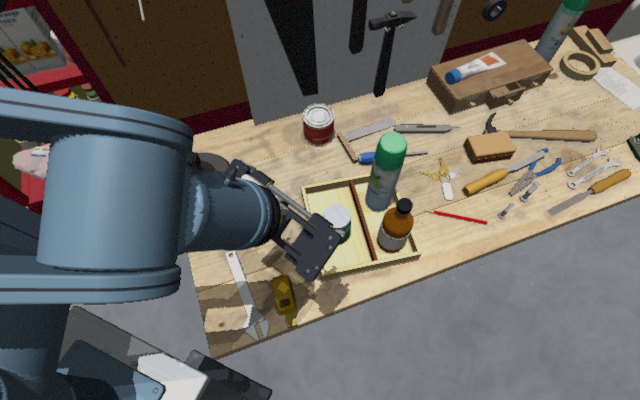

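The wrist view shows the jar at (317,185) in the front bay, with the can (340,70) and bottle (412,120) upright in the back bay. The tin and tape are where they started, and the arm is still and clear.

Run:
```python
from workcell import env
print(env.close_job())
```

```text
the job is handed in; nothing more can be done
None
```

The supplies are put away in the order you asked. The spray can went into the back bay first, then the amber bottle beside it, then the green jar into the front bay. I lowered each one until the wrist force showed it resting on the tray floor (about 4–6 N) before releasing it. The job was handed in at about 27 s of the 72 s allowed.

- **Last check:** the final wrist and top pictures show all three upright in their bays and the gripper clear, with about 0 N on the wrist. By eye, the paint tin and tape measure are where they started.
- **Disagreement:** tray and can outlines in the fixed cameras came out about 3% smaller than the given calibration predicts. The wrist view put the tray about 4 mm from that estimate. I allowed for the shift when placing the jar; for the can and bottle it fell within the spare room in the bay.
- **Can tilt:** the can tilted about 2° in the gripper while being carried. I corrected that before setting it down.

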